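# Tip an order into the empty carton

### The job

The tipping tray was left leaning: bring it level, then load every orange wire spool, yellow-and-blue kit box and green tin from the bench into it and let go of them. With the whole order in the tray, tip it by its red handle to 40 degrees towards the empty carton, hold it there for two seconds so that everything slides into that carton, then bring the tray back level and let go. Never tip it past 50 degrees, and leave all the other things on the bench where they are.

Things in the scene. Friction and masses are not known exactly. Their poses are not given: they have to be found in the camera images.
- pan (a joint): tilt of the tray in rad: 0 level, positive tips towards the +y side of tray_pivot, negative towards its -y side (0.698 = 40 degrees); it can go to 1.15 either way. A friction hinge: it stays where left, needs about 0.7 N m (9 N at the handle) to turn, and bears 7 N pressed on its rim
- tray_pivot (a point): fixed point on the tray's hinge line, at the middle of the tray's length, 175 mm above the bench; its frame does not tilt: x along the hinge line (away from the robot), y sideways towards the carton on that side, z up
- station: the fixed stand; origin on the bench under tray_pivot, same axes. Two blue uprights 50 mm wide, 185 mm high, stand 112 to 126 mm from it along +x and -x. On the far one a dial: a black mark every 10 degrees, green ones at 40 degrees either side, white at 0, and the tray's red pointer before it
- tray_mid (a point): middle of the tray's floor, upper face (12 mm above the hinge line when level); tilts with the tray, z out of the floor, x along the hinge line. The floor is flat, 200 mm (x) by 110 mm (y), with end walls 43 mm high, 6 mm thick at x = +-103 mm. Polished, slippery metal: things start to slide at about 10 to 14 degrees
- tray_lip (a point): top edge of the tray's lip on its +y side, mid-length, 90 mm from the middle; the -y side has the same. Each lip is 35 mm wide and rises outwards at 15 degrees from the flat floor; things slide out over it once the tray is tipped past about 30 degrees that way
- tray_handle (a point): grip point on the tray's red handle: a bar 16 mm thick parallel to the hinge line, outside the wall on the robot's side, 150 mm from tray_pivot towards the robot and 80 mm above the hinge line when level; bar free for 25 mm both ways. Moves on an arc of radius 80 mm as the tray tilts. Pinch it from above, fingers closing along tray_pivot's y; it may turn between the pads
- carton_a_in (a point): the full carton, open brown cardboard, 246 x 148 x 95 mm high, walls 4 mm, fixed on one side of the stand (left or right changes), with a packed parcel inside; point at the middle of its inner floor (4 mm above the bench); the frame's x runs along its 246 mm side, z up
- carton_b_in (a point): the empty carton, same size, fixed on the other side of the stand, nothing in it; its middle is 137 mm sideways from the hinge line; point at the middle of its inner floor (4 mm above the bench); the frame's x runs along its 246 mm side, z up
- packed: the packed brown parcel 205 x 118 x 66 mm with a white tape band, fixed in the full carton; origin at the middle of its underside
- spool_1: order item: wire spool standing on its flange, orange flanges 54 mm in diameter, 44 mm high, copper wire, about 110 g; origin at the middle of its underside, z along its axis; absent in some starts
- spool_2: order item: wire spool standing on its flange, orange flanges 54 mm in diameter, 44 mm high, steel wire, about 110 g; origin at the middle of its underside, z along its axis; absent in some starts
- kit_1: order item: kit box, yellow with a blue lid and paper label, 80 (x) x 40 (y) x 36 (z) mm, about 90 g; origin at the middle of its underside; absent in some starts
- kit_2: order item: kit box, yellow with a blue lid and paper label, 80 (x) x 40 (y) x 36 (z) mm, about 90 g; origin at the middle of its underside; absent in some starts
- tin: order item: round green tin with a white disc on its lid, 58 mm in diameter, 36 mm high, about 120 g; origin at the middle of its underside; absent in some starts
- tape_roll: roll of brown parcel tape lying flat, 72 mm in diameter, 24 mm high, among the order items; not part of the order; origin at the middle of its underside
- screwdriver: screwdriver lying on the bench, not part of the job
- brush: brush lying on the bench, not part of the job
- glue: white bottle with orange cap, 52 mm in diameter, 130 mm high, not part of the job
- paint_jar: amber jar with black lid, 68 mm in diameter, 75 mm high, not part of the job
- dish: shallow blue bowl, 90 mm in diameter, 40 mm high, not part of the job
- hammer: hammer lying on the bench, not part of the job

How it is judged:
On the way, in this order (a step that is already met when the one before it is completed fails the run):
1. the tray is brought level (within 3 degrees) (value of joint pan between -0.06 and 0.06 rad), for 0.3 s.
2. every order item present is in the level tray, let go of (all of step 1 and x of spool_1 in the frame of tray_mid between -0.1 and 0.1 m and y of spool_1 in the frame of tray_mid between -0.09 and 0.09 m and z of spool_1 in the frame of tray_mid between -0.01 and 0.09 m and contact force between the fingers and spool_1 below 0.2 N and x of spool_2 in the frame of tray_mid between -0.1 and 0.1 m and y of spool_2 in the frame of tray_mid between -0.09 and 0.09 m and z of spool_2 in the frame of tray_mid between -0.01 and 0.09 m and contact force between the fingers and spool_2 below 0.2 N and x of kit_1 in the frame of tray_mid between -0.1 and 0.1 m and y of kit_1 in the frame of tray_mid between -0.09 and 0.09 m and z of kit_1 in the frame of tray_mid between -0.01 and 0.09 m and contact force between the fingers and kit_1 below 0.2 N and x of kit_2 in the frame of tray_mid between -0.1 and 0.1 m and y of kit_2 in the frame of tray_mid between -0.09 and 0.09 m and z of kit_2 in the frame of tray_mid between -0.01 and 0.09 m and contact force between the fingers and kit_2 below 0.2 N and x of tin in the frame of tray_mid between -0.1 and 0.1 m and y of tin in the frame of tray_mid between -0.09 and 0.09 m and z of tin in the frame of tray_mid between -0.01 and 0.09 m and contact force between the fingers and tin below 0.2 N), for 0.3 s.
3. the tray is tipped to 40 degrees (35 to 45) towards the empty carton and held there for at least 1 s (((y of carton_b_in in the frame of tray_pivot above 0 m and value of joint pan between 0.61 and 0.79 rad) or (y of carton_b_in in the frame of tray_pivot below 0 m and value of joint pan between -0.79 and -0.61 rad))), for 1 s.
4. the tray is level again (within 3 degrees) (all of step 1), for 0.3 s.
At the end, for the whole second after the job is handed in: every order item present lies at rest inside the carton that was empty, and the tray is level within 3 degrees and still (all of step 4 and velocity of joint pan between -0.05 and 0.05 rad/s and x of spool_1 in the frame of carton_b_in between -0.122 and 0.122 m and y of spool_1 in the frame of carton_b_in between -0.073 and 0.073 m and z of spool_1 in the frame of carton_b_in between -0.01 and 0.1 m and linear speed of each of spool_1, spool_2, kit_1, kit_2, tin below 0.03 m/s and x of spool_2 in the frame of carton_b_in between -0.122 and 0.122 m and y of spool_2 in the frame of carton_b_in between -0.073 and 0.073 m and z of spool_2 in the frame of carton_b_in between -0.01 and 0.1 m and x of kit_1 in the frame of carton_b_in between -0.122 and 0.122 m and y of kit_1 in the frame of carton_b_in between -0.073 and 0.073 m and z of kit_1 in the frame of carton_b_in between -0.01 and 0.1 m and x of kit_2 in the frame of carton_b_in between -0.122 and 0.122 m and y of kit_2 in the frame of carton_b_in between -0.073 and 0.073 m and z of kit_2 in the frame of carton_b_in between -0.01 and 0.1 m and x of tin in the frame of carton_b_in between -0.122 and 0.122 m and y of tin in the frame of carton_b_in between -0.073 and 0.073 m and z of tin in the frame of carton_b_in between -0.01 and 0.1 m); the robot touches nothing.
It fails at once if the tray is tipped past 50 degrees (checked at 53) (value of joint pan above 0.925 rad or value of joint pan below -0.925 rad).
It fails at once if a thing that is not part of the job is moved by more than 60 mm (distance of any of tape_roll, screwdriver, brush, glue, paint_jar, dish, hammer from where it was at the start of the episode above 0.06 m).
Of spool_1, spool_2, kit_1, kit_2, tin only 3 to 4 are there at a start; the rules pass over those that are not, and their reading is None.
At some moment in a run one of spool_1, spool_2, kit_1, kit_2, tin may be knocked a few centimetres aside while the robot is not near it.
It also fails if it takes over 208 s, if anything falls off the work surface, if the arm or the gripper's body presses on something with over 40 N, if the wrist force passes 120 N, or if a joint passes its speed limit or range.

### The arm

A 7-joint arm with a two-finger parallel gripper is mounted at the origin on the work surface. World frame = base frame: x ahead of the robot, y to its left, z up, the work surface at z = 0. Lengths are in m, angles in rad, forces in N, time in s.
With the tool pointing down it reaches from about 0.425 to 0.925 m from the base axis. Payload 6.8 kg.
Tool frame: the origin (TCP) lies between the finger pads; the fingertips stand r.tcp_to_tips ahead of it and the grasp point (between the pads) is the TCP (r.tcp_to_tips is the distance from the TCP to the fingertips, in m); z points along the fingers, y is the line along which they close (so a half turn about z gives the same grasp; the last joint's range is limited). The gripper opens to 85 mm and grips with 20 to 120 N. Pads are 22 mm wide; open, the fingers measure 114 mm over their backs; the gripper's body (76 mm by 85 mm) begins 54 mm behind the grasp point. The pads swing forward as they close: fully open they stand 13 mm farther back than shut.
Start: joints at [-0.108, 0.477, 0.022, 1.555, -0.011, 1.109, -0.083], TCP at [0.675, 0, 0.25] pointing down, gripper open.
Joint ranges: [-2.96, 2.96], [-0.34, 2.1], [-1.41, 1.46], [0.24, 2.44], [-1.37, 4.51], [0.17, 1.92], [-2.96, 2.96]. Speed limits (rad/s): [2.39, 2.39, 3.14, 3.14, 3.14, 3.14, 3.14].

### API

Orientations are given as a rotation vector (axis times angle).
In Python, from bench import r gives the robot as it stands.
- The arm moves only by the tool servo_tool, never from a script. Its argument "commands" is a list of rows, each a list of 2 entries, a list of its own where there are three numbers: the shift along the tool's x, y, z normalised to -1 to 1, where 1 is 250 mm, then the turn, a rotation vector about the tool's x, y, z normalised to -1 to 1, where 1 is 90 degrees. In form: [[[dx, dy, dz], [ax, ay, az]], ...]. A call has 1 to 20 rows; each row is the pose to reach, as a shift and turn from the pose commanded when the call began, along the tool's axes at that moment; what a row does not reach only later rows make up. A row lasts 1/10 s, in which the tool goes at most 50 mm and 8.59 degrees, less where a joint would pass 70% of its speed; a pose out of reach is approached as far as the arm can. A call with a number of a shift or a turn outside -1 to 1 is refused whole. A call with a gripper value outside its range is refused whole. "claw" is the closure, from 0 (fully open) to 1 (shut), set as the call begins (left out, the last holds). The fingers move at their own pace and stop on an object; "squeeze" is the grip in N (left out, the last holds). Time passes only in rows, so rows that repeat a pose let the fingers close. It gives the time, the measured TCP pose, the force, the opening and the grip force at its end, in the units of the state.
- r.get_obs(): the state, without advancing time (a new reading comes with each control period).
- r.grab_frame(name): name is "scene" or "side" or "wrist"; returns (picture, depth): 400x640x3 uint8, red, green, blue; 400x640 float32, m along the optical axis (not along the pixel's ray), 0 where there is no reading.
- r.camera_model(name): a dict with "fx", "fy", "cx", "cy" (pixels), "k1" (the pictures are not rectified: a ray, as slopes to the right and down, at radius r is drawn at 1 + k1 r^2 times it, then the intrinsics apply), "extrinsics" (4x4, takes a point from camera to world coordinates); the wrist camera has in their place "hand_eye" (4x4, takes a point from camera to tool coordinates, whose origin is the TCP and whose axes are the flange's). Camera axes: x right, y down, z forward; pixel columns grow to the right and rows downward; lengths in m; the calibration is good to about 2 mm. A picture is of the moment at which its call begins: read the wrist's pose just before it. camera_model takes no time and is no camera call.
- r.hand_in(): hands the job in; it is judged then, once.
Trained networks look in the newest picture that a camera, given by its name, has taken for a name from the list of things; names that differ only in an ending like _2 or _b are one class to them, and where a whole thing is asked for, a point or a joint stands for the part that bears it (a point fixed in the world has none). Each returns a list of dicts, best first, with "confidence" (0 to 1); they miss things now and then, are a little off and sometimes report something else, mostly with a low value. They report only what shows in the picture. A call takes as long as a camera call.
- r.boxes_of(camera, target): "uv" ([column, row] in pixels, amid what is visible of it).
- r.mark_of(camera, target): "uv" ([column, row] in pixels: a listed point, or the origin of a listed thing).
The state is a dict: "clock": time; "joints": joint angles; "qvel": joint speeds; "tau": joint torques, N m; "tcp_pos": TCP position; "orientation": TCP orientation; "contact_force": force on the tool from outside, world axes, zero at the start; "moment": the same for the moment, N m; "grip_width": finger opening in m; "gripper_force": force on a finger pad.
Only numpy, scipy, OpenCV 4.12 (cv2) and the standard library are available. Lean on these libraries where they do the work, as an engineer would, in place of code of your own. Each camera call takes 0.05 s, during which the arm holds its last target. There are 200 camera calls.

## Working session

There is one attempt and no reset: what is moved stays moved. The work goes in short steps, Python scripts to look and compute and a tool call to move; the robot and the scene stay as the last step left them, time stands still between calls to the robot, and variables do not carry over. Pictures are saved under pics/ and viewed, at most 14 in all, crops included, and the job is handed in when it is done.

Besides the shell and the picture viewer there is one more tool, called after "Request:" as name(argument=value, ...) on one line, values as JSON. servo_tool: Moves the arm, as the interface text tells. Scaled input: -1 to 1 covers 250 mm each way for a shift and 90 degrees each way for a turn. Its arguments: {"type":"object","properties":{"commands":{"type":"array"},"claw":{"type":"number"},"squeeze":{"type":"number"}},"required":["commands"]}

```bash
ls; mkdir -p pics; python3 - <<'E'
from bench import r
import cv2,numpy as np
print(r.get_obs(), r.tcp_to_tips)
for n in("scene","side","wrist"):
    p,d=r.grab_frame(n); cv2.imwrite(f"pics/{n}0.png",p[:,:,::-1]); m=r.camera_model(n); print(n,{k:np.round(v,4).tolist() for k,v in m.items()})
E
```

```text
pics
{'clock': 0.0, 'joints': array([-0.10808909,  0.47779557,  0.0223241 ,  1.55645966, -0.01152206,
        1.10928445, -0.08307932]), 'qvel': array([-2.49905711e-04, -8.79524563e-04,  1.29393164e-04,  1.08595097e-05,
        8.52284748e-04,  1.06270126e-03,  2.46429328e-04]), 'tau': array([-5.45967814e-04, -5.96443820e+01,  1.60769675e+00, -2.81194621e+01,
        1.24063640e-02,  9.39900521e-03,  2.20753498e-05]), 'tcp_pos': array([ 6.74441488e-01, -4.13260141e-06,  2.49324945e-01]), 'orientation': array([-2.22054779e+00, -2.22062625e+00,  2.13684115e-03]), 'contact_force': array([-0.13749746,  0.18340732, -0.64900859]), 'moment': array([-0.01948111,  0.02999368, -0.00536984]), 'gripper_force': 0.0, 'grip_width': 0.08546198099290273} 0.019
scene {'fx': 414.6004, 'fy': 414.6004, 'cx': 314.9685, 'cy': 201.7098, 'k1': 0.0117, 'extrinsics': [[0.4724, 0.6054, -0.6406, 1.4113], [0.8814, -0.3281, 0.3399, -0.4993], [-0.0044, -0.7251, -0.6886, 1.2031], [0.0, 0.0, 0.0, 1.0]]}
side {'fx': 388.0118, 'fy': 388.0118, 'cx': 316.6019, 'cy': 192.4295, 'k1': -0.0324, 'extrinsics': [[-0.9904, -0.0717, 0.1181, 0.3023], [-0.1376, 0.5836, -0.8003, 1.1703], [-0.0115, -0.8088, -0.5879, 1.0449], [0.0, 0.0, 0.0, 1.0]]}
wrist {'fx': 354.2043, 'fy': 354.2043, 'cx': 323.6222, 'cy': 199.1874, 'k1': -0.0287, 'hand_eye': [[-0.0001, -0.9498, -0.3127, 0.0807], [1.0, -0.0001, -0.0, 0.0], [0.0, -0.3127, 0.9498, -0.124], [0.0, 0.0, 0.0, 1.0]]}
```

View pics/scene0.png

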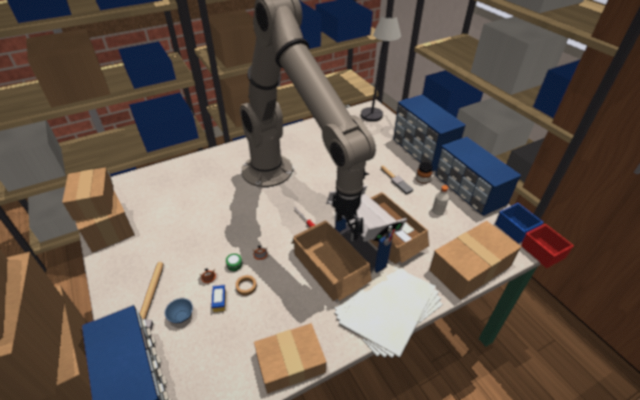

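View pics/side0.png

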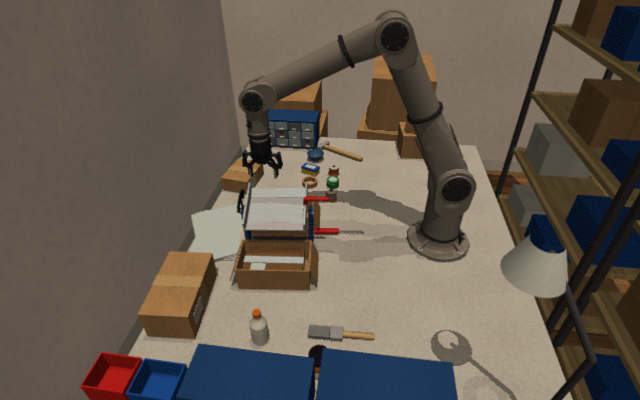

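The scene view shows the empty carton at (330,258), the full one at about (400,225), spools at (208,275) and (260,252), the tin at (234,261), one kit at (219,297) and the tape at (246,284). The side view shows the leaning tray at (275,210) with its red handle at (315,198).

```bash
cat > h.py <<'E'
from bench import r
import cv2,numpy as np
from scipy.spatial.transform import Rotation as R
def tool():
    o=r.get_obs(); T=np.eye(4); T[:3,:3]=R.from_rotvec(o['orientation']).as_matrix(); T[:3,3]=o['tcp_pos']; return T
def ext(n,T=None):
    m=r.camera_model(n); return m['extrinsics'] if n!='wrist' else (tool() if T is None else T)@m['hand_eye']
def ray(n,uv,T=None):
    m=r.camera_model(n); K=np.array([[m['fx'],0,m['cx']],[0,m['fy'],m['cy']],[0,0,1.]])
    q=cv2.undistortPoints(np.array([[uv]],float),K,np.array([m['k1'],0,0,0.]))[0,0]
    E=ext(n,T); return E[:3,3],E[:3,:3]@np.array([q[0],q[1],1])
def at_z(n,uv,z,T=None):
    o,d=ray(n,uv,T); return o+d*(z-o[2])/d[2]
def cross(rays):
    A=0;b=0
    for o,d in rays:
        d=d/np.linalg.norm(d);P=np.eye(3)-np.outer(d,d);A=A+P;b=b+P@o
    return np.linalg.solve(A,b)
def dep(n,uv,D,T=None):
    o,d=ray(n,uv,T); u,v=map(int,np.round(uv)); w=D[max(0,v-1):v+2,max(0,u-1):u+2]; w=w[w>0]
    return o+d*np.median(w) if w.size else None
def cloud(n,D,T=None):
    "world point per pixel (NaN without reading)"
    m=r.camera_model(n); K=np.array([[m['fx'],0,m['cx']],[0,m['fy'],m['cy']],[0,0,1.]])
    v,u=np.mgrid[:400,:640]; q=cv2.undistortPoints(np.dstack([u,v]).reshape(-1,1,2).astype(float),K,np.array([m['k1'],0,0,0.])).reshape(400,640,2)
    E=ext(n,T); P=np.dstack([q,np.ones((400,640))])*D[...,None]; P=P@E[:3,:3].T+E[:3,3]; P[D<=0]=np.nan; return P
E
python3 - <<'E'
from h import *
np.set_printoptions(precision=3,suppress=True)
for n in("scene","side"):
    p,D=r.grab_frame(n); np.save(f"pics/{n}D.npy",D)
    for t in("spool_1","kit_1","tin","tape_roll","carton_b_in","carton_a_in","tray_mid","tray_lip","tray_handle"):
        for k in r.mark_of(n,t):
            if k['confidence']>.3: print(n,t,round(k['confidence'],2),np.round(k['uv']),"z0",at_z(n,k['uv'],0)[:2],"dep",dep(n,k['uv'],D))
E
```

```text
scene spool_1 0.61 [264. 252.] z0 [ 0.444 -0.202] dep [ 0.463 -0.208  0.023]
scene spool_1 0.54 [207. 276.] z0 [ 0.448 -0.422] dep [ 0.474 -0.425  0.033]
scene kit_1 0.6 [220. 300.] z0 [ 0.565 -0.417] dep [ 0.591 -0.419  0.038]
scene kit_1 0.38 [359. 249.] z0 [0.598 0.117] dep [0.606 0.111 0.012]
scene tin 0.71 [232. 266.] z0 [ 0.448 -0.331] dep [ 0.472 -0.335  0.03 ]
scene tape_roll 0.81 [246. 284.] z0 [ 0.544 -0.313] dep [ 0.545 -0.313  0.001]
scene carton_b_in 0.65 [328. 264.] z0 [ 0.605 -0.02 ] dep [ 0.608 -0.021  0.004]
scene tray_mid 0.68 [363. 218.] z0 [0.466 0.22 ] dep [0.616 0.106 0.192]
scene tray_lip 0.88 [384. 208.] z0 [0.464 0.327] dep [0.518 0.28  0.069]
scene tray_lip 0.51 [248. 283.] z0 [ 0.544 -0.308] dep [ 0.543 -0.308 -0.001]
side spool_1 0.54 [332. 175.] z0 [ 0.458 -0.405] dep [ 0.457 -0.396  0.006]
side spool_1 0.4 [330. 202.] z0 [ 0.444 -0.192] dep [ 0.444 -0.192 -0.001]
side kit_1 0.71 [342. 336.] z0 [0.334 0.473] dep [0.334 0.485 0.018]
side kit_1 0.52 [262. 337.] z0 [0.575 0.508] dep [0.564 0.535 0.042]
side kit_1 0.44 [307. 174.] z0 [ 0.582 -0.398] dep [ 0.582 -0.399 -0.001]
side tin 0.42 [329. 186.] z0 [ 0.462 -0.314] dep [ 0.461 -0.297  0.012]
side tape_roll 0.64 [316. 368.] z0 [0.396 0.587] dep [0.391 0.615 0.051]
side tape_roll 0.53 [310. 185.] z0 [ 0.554 -0.31 ] dep [ 0.549 -0.281  0.021]
side tape_roll 0.41 [260. 339.] z0 [0.577 0.518] dep [0.567 0.54  0.035]
side tray_mid 0.9 [275. 207.] z0 [ 0.678 -0.123] dep [0.61  0.111 0.189]
side tray_lip 0.68 [271. 228.] z0 [0.662 0.012] dep [0.604 0.198 0.168]
side tray_handle 0.93 [318. 197.] z0 [ 0.502 -0.219] dep [0.452 0.126 0.259]
```

View pics/wrist0.png

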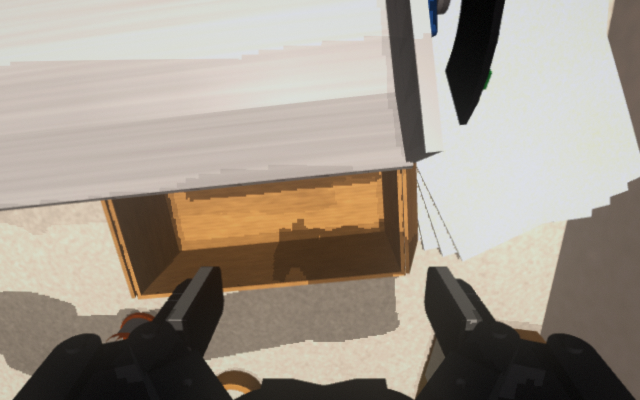

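The wrist view shows the empty carton at (290,235), with the tray's edge above it.

```bash
python3 - <<'E'
from h import *
np.set_printoptions(precision=4,suppress=True)
pts=[]
for n in("scene","side"):
    P=cloud(n,np.load(f"pics/{n}D.npy")).reshape(-1,3); P=P[~np.isnan(P).any(1)]
    f=P[(abs(P[:,0]-.605)<.09)&(abs(P[:,1]-.117)<.045)&(P[:,2]>.13)&(P[:,2]<.25)]
    for _ in range(4):
        c=f.mean(0); N=np.linalg.svd(f-c)[2][2]; N*=np.sign(N[2]); f=f[abs((f-c)@N)<.006]
    print(n,len(f),c,N,"tilt deg",np.degrees(np.arctan2(N[1],N[2])), "z at .605,.117",c[2]-(N[0]*(.605-c[0])+N[1]*(.117-c[1]))/N[2])
    h=P[(P[:,0]<.495)&(P[:,0]>.42)&(P[:,1]>.05)&(P[:,1]<.2)&(P[:,2]>.2)&(P[:,2]<.3)]
    if len(h): print("handle",len(h),np.percentile(h,[2,50,98],axis=0))
    cb=P[(P[:,2]>.085)&(P[:,2]<.102)&(abs(P[:,0]-.6)<.16)&(P[:,1]>-.14)&(P[:,1]<.03)]
    if len(cb)>20: print("carton rim",cv2.minAreaRect(cb[:,:2].astype(np.float32)),np.percentile(cb,[1,99],axis=0))
    cb=P[(P[:,2]>.085)&(P[:,2]<.102)&(abs(P[:,0]-.6)<.16)&(P[:,1]>.15)&(P[:,1]<.36)]
    if len(cb)>20: print("carton a rim",cv2.minAreaRect(cb[:,:2].astype(np.float32)))
    for nm,c in dict(sA=(.455,-.2),sB=(.46,-.415),kit=(.575,-.41),tin=(.46,-.32),tape=(.55,-.31)).items():
        q=P[(np.hypot(P[:,0]-c[0],P[:,1]-c[1])<.052)&(P[:,2]>.01)&(P[:,2]<.08)]
        if len(q)>5: print(nm,len(q),np.percentile(q,[3,50,97],axis=0).round(3).tolist(),[np.round(v,3) for v in cv2.minAreaRect(q[q[:,2]>np.percentile(q[:,2],95)-.008][:,:2].astype(np.float32))])
E
```

```text
scene 355 [0.6137 0.1274 0.1835] [-0.0388  0.2977  0.9539] tilt deg 17.33290699459793 z at .605,.117 0.18640968717422593
handle 5 [[0.4873 0.186  0.2037]
 [0.4927 0.19   0.2041]
 [0.4939 0.1991 0.2055]]
carton rim ((0.6206422448158264, -0.029074646532535553), (0.26412296295166016, 0.14077793061733246), 5.4659600257873535) [[ 0.4867 -0.1084  0.0853]
 [ 0.754   0.0284  0.1009]]
carton a rim ((0.5915200710296631, 0.23988837003707886), (0.2670793831348419, 0.1875733882188797), 2.166287422180176)
sA 83 [[0.438, -0.243, 0.011], [0.461, -0.225, 0.029], [0.47, -0.202, 0.046]] [array([ 0.454, -0.224]), array([0.042, 0.032]), np.float64(40.53)]
sB 103 [[0.444, -0.444, 0.01], [0.471, -0.422, 0.027], [0.477, -0.401, 0.046]] [array([ 0.465, -0.425]), array([0.04 , 0.032]), np.float64(39.983)]
kit 334 [[0.534, -0.446, 0.016], [0.575, -0.42, 0.037], [0.609, -0.392, 0.041]] [array([ 0.567, -0.418]), array([0.042, 0.086]), np.float64(69.29)]
tin 230 [[0.424, -0.348, 0.015], [0.455, -0.323, 0.035], [0.475, -0.297, 0.04]] [array([ 0.448, -0.321]), array([0.055, 0.054]), np.float64(31.949)]
tape 218 [[0
[... 675 characters left out ...]
, -0.199, 0.03], [0.463, -0.19, 0.044]] [array([ 0.442, -0.203]), array([0.044, 0.028]), np.float64(29.864)]
sB 55 [[0.43, -0.423, 0.012], [0.452, -0.4, 0.027], [0.473, -0.393, 0.043]] [array([ 0.452, -0.405]), array([0.044, 0.029]), np.float64(25.609)]
kit 154 [[0.527, -0.441, 0.012], [0.566, -0.405, 0.032], [0.606, -0.383, 0.039]] [array([ 0.569, -0.415]), array([0.049, 0.086]), np.float64(66.358)]
tin 115 [[0.42, -0.344, 0.015], [0.446, -0.306, 0.033], [0.471, -0.288, 0.039]] [array([ 0.447, -0.319]), array([0.052, 0.057]), np.float64(18.574)]
tape 98 [[0.524, -0.349, 0.011], [0.552, -0.314, 0.02], [0.587, -0.28, 0.025]] [array([ 0.556, -0.317]), array([0.069, 0.072]), np.float64(66.635)]
```

Request:
servo_tool(commands=[[[0,0,-0.4],[0,0,0]],[[0,0,-0.4],[0,0,0]],[[0.496,-0.93,-0.4],[0,0,0.933]],[[0.496,-0.93,-0.4],[0,0,0.933]],[[0.496,-0.93,-0.4],[0,0,0.933]],[[0.496,-0.93,-0.4],[0,0,0.933]],[[0.496,-0.93,-0.4],[0,0,0.933]],[[0.496,-0.93,-0.4],[0,0,0.933]],[[0.496,-0.93,-0.4],[0,0,0.933]],[[0.496,-0.93,-0.4],[0,0,0.933]],[[0.496,-0.93,-0.4],[0,0,0.933]],[[0.496,-0.93,-0.4],[0,0,0.933]],[[0.496,-0.93,-0.4],[0,0,0.933]],[[0.496,-0.93,-0.4],[0,0,0.933]],[[0.496,-0.93,-0.4],[0,0,0.933]],[[0.496,-0.93,-0.4],[0,0,0.933]],[[0.496,-0.93,-0.4],[0,0,0.933]]], claw=0)

```text
clock: 2.85
tcp_pos: [0.4425, 0.124, 0.3503]
orientation: [-3.137, -0.166, -0.0]
contact_force: [0.4, 0.3, -0.9]
grip_width: 0.0859
gripper_force: 0.0
```

```bash
python3 - <<'E'
from h import *
np.set_printoptions(precision=4,suppress=True)
T=tool(); p,D=r.grab_frame("wrist"); cv2.imwrite("pics/w1.png",p[:,:,::-1])
print(T)
w=r.mark_of("wrist","tray_handle"); print(w)
P=cloud("wrist",D,T)
hsv=cv2.cvtColor(p,cv2.COLOR_RGB2HSV); m=((hsv[...,0]<8)|(hsv[...,0]>172))&(hsv[...,1]>150)&(hsv[...,2]>60)
q=P[m]; q=q[~np.isnan(q).any(1)]; q=q[(q[:,2]>.2)&(q[:,2]<.3)]
print(len(q),np.percentile(q,[1,50,99],axis=0),cv2.minAreaRect(q[q[:,2]>.245][:,:2].astype(np.float32)) )
c=q.mean(0); print("dir",np.linalg.svd(q-c,full_matrices=False)[2][0])
for k in w[:1]: print(at_z("wrist",k['uv'],.251,T),dep("wrist",k['uv'],D,T))
E
```

```text
[[ 0.9944  0.1058  0.0001  0.4425]
 [ 0.1058 -0.9944  0.      0.124 ]
 [ 0.0001 -0.     -1.      0.3503]
 [ 0.      0.      0.      1.    ]]
[{'uv': [325.5, 200.0], 'confidence': 0.88}]
3023 [[0.4201 0.1144 0.233 ]
 [0.4679 0.1238 0.2584]
 [0.5038 0.1337 0.2607]] ((0.46047645807266235, 0.12404362857341766), (0.08557607233524323, 0.017384827136993408), 3.378265857696533)
dir [-0.9948 -0.0606  0.0822]
[0.4489 0.1237 0.251 ] [0.4518 0.1241 0.2596]
```

View pics/w1.png

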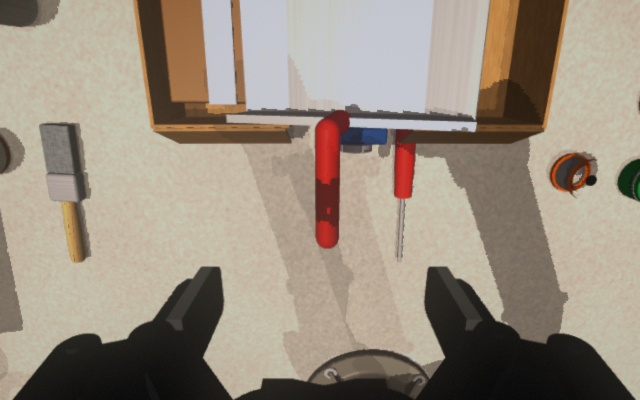

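The wrist view shows the red handle bar upright in the image, from (328,240) to (327,125), with no obstacle beside it at pad height; the screwdriver lies on the bench at (402,200).

Request:
servo_tool(commands=[[[0.026,0,0.1],[0,0,0]],[[0.026,0,0.2],[0,0,0]],[[0.026,0,0.28],[0,0,0]],[[0.026,0,0.35],[0,0,0]],[[0.026,0,0.392],[0,0,0]],[[0.026,0,0.392],[0,0,0]],[[0.026,0,0.392],[0,0,0]]])

```text
clock: 3.65
tcp_pos: [0.4493, 0.1248, 0.2528]
orientation: [-3.137, -0.165, -0.001]
contact_force: [0.6, 0.7, 0.3]
grip_width: 0.0853
gripper_force: 0.0
```

Request:
servo_tool(commands=[[[0,0,0],[0,0,0]],[[0,0,0],[0,0,0]],[[0,0,0],[0,0,0]],[[0,0,0],[0,0,0]],[[0,0,0],[0,0,0]],[[0,0,0],[0,0,0]],[[0,0,0],[0,0,0]],[[0,0,0],[0,0,0]],[[0,0,0],[0,0,0]],[[0,0,0],[0,0,0]]], claw=1, squeeze=40)

```text
clock: 4.65
tcp_pos: [0.4491, 0.1239, 0.2525]
orientation: [3.136, 0.164, 0.0]
contact_force: [-0.7, -5.3, 3.8]
grip_width: 0.0144
gripper_force: 39.1
```

Gripped. Rotate to level along the arc.

Request:
servo_tool(commands=[[[0,0.017,-0.004],[0,0,0]],[[0,0.034,-0.008],[0,0,0]],[[0,0.05,-0.011],[0,0,0]],[[0,0.067,-0.013],[0,0,0]],[[0,0.083,-0.014],[0,0,0]],[[0,0.099,-0.015],[0,0,0]],[[0,0.099,-0.015],[0,0,0]],[[0,0.099,-0.015],[0,0,0]],[[0,0.099,-0.015],[0,0,0]]])

```text
clock: 5.55
tcp_pos: [0.4511, 0.1064, 0.2576]
orientation: [-3.129, -0.172, -0.002]
contact_force: [-6.2, 13.1, 10.0]
grip_width: 0.0143
gripper_force: 39.8
```

```bash
cat >> h.py <<'E'
def tilt():
    for n in("scene","side","wrist"):
        T=tool() if n=='wrist' else None
        P=cloud(n,r.grab_frame(n)[1],T).reshape(-1,3); P=P[~np.isnan(P).any(1)]
        f=P[(abs(P[:,0]-.605)<.09)&(abs(P[:,1]-.115)<.045)&(P[:,2]>.13)&(P[:,2]<.25)]
        if len(f)<30: continue
        for _ in range(5):
            c=f.mean(0); N=np.linalg.svd(f-c,full_matrices=False)[2][2]; N*=np.sign(N[2]); f=f[abs((f-c)@N)<.006]
        print(n,len(f),c,N,"tilt",np.degrees(np.arctan2(N[1],N[2])))
E
python3 - <<'E'
from h import *
np.set_printoptions(precision=4,suppress=True)
tilt(); p,D=r.grab_frame("wrist"); cv2.imwrite("pics/w2.png",p[:,:,::-1])
print(r.get_obs()['tcp_pos'],r.get_obs()['contact_force'])
E
```

```text
scene 779 [0.5964 0.114  0.1868] [-0.0122  0.1027  0.9946] tilt 5.89746015991891
side 884 [0.6042 0.1164 0.1861] [-0.0119  0.1026  0.9946] tilt 5.891783588714717
wrist 20154 [0.5443 0.1129 0.187 ] [-0.0112  0.1023  0.9947] tilt 5.87012765641373
[0.4511 0.1064 0.2576] [-7.4634 12.8588 10.6008]
```

Request:
servo_tool(commands=[[[0.006,0.012,-0.004],[0,0,0]],[[0.006,0.024,-0.007],[0,0,0]],[[0.006,0.034,-0.007],[0,0,0]],[[0.006,0.034,-0.007],[0,0,0]],[[0.006,0.034,-0.007],[0,0,0]]])

```text
clock: 6.25
tcp_pos: [0.4521, 0.0977, 0.2589]
orientation: [-3.129, -0.172, 0.003]
contact_force: [-11.4, 13.7, 12.2]
grip_width: 0.0145
gripper_force: 39.3
```

```bash
python3 - <<'E'
from h import *
np.set_printoptions(precision=4,suppress=True)
tilt()
print(r.get_obs()['tcp_pos'],r.get_obs()['contact_force'])
E
```

```text
scene 861 [0.5971 0.1142 0.1871] [-0.0003 -0.0069  1.    ] tilt -0.3938147366195553
side 782 [0.6045 0.1165 0.1862] [ 0.0017 -0.0058  1.    ] tilt -0.33122822740333224
wrist 19985 [0.5441 0.1138 0.1874] [ 0.0005 -0.0066  1.    ] tilt -0.3804296074570858
[0.4521 0.0977 0.2588] [-10.6672  12.4007  11.5654]
```

Request:
servo_tool(commands=[[[-0.004,-0.01,-0.002],[0,0,0]],[[-0.007,-0.022,-0.004],[0,0,0]],[[-0.007,-0.022,-0.004],[0,0,0]]])

```text
clock: 6.7
tcp_pos: [0.452, 0.098, 0.259]
orientation: [-3.136, -0.166, -0.002]
contact_force: [1.2, 2.8, 0.6]
grip_width: 0.0146
gripper_force: 39.4
```

Request:
servo_tool(commands=[[[-0.0,0,0],[0,0,0]],[[-0.0,0,0],[0,0,0]],[[0,0,0],[0,0,0]],[[0,0,0],[0,0,0]],[[0,0,0],[0,0,0]],[[0,0,0],[0,0,0]],[[0,0,-0.08],[0,0,0]],[[0,0,-0.2],[0,0,0]],[[0,0,-0.4],[0,0,0]],[[0,0,-0.4],[0,0,0]]], claw=0)

```text
clock: 7.7
tcp_pos: [0.4545, 0.098, 0.365]
orientation: [-3.134, -0.165, -0.016]
contact_force: [0.2, 0.8, -0.0]
grip_width: 0.0851
gripper_force: 0.0
```

```bash
python3 - <<'E'
from h import *
np.set_printoptions(precision=4,suppress=True)
tilt()
o=r.get_obs();print(o['tcp_pos'],o['orientation'],o['joints'])
for n in("scene","side"):
    for t in("spool_1","kit_1","tin","tape_roll"):
        for k in r.boxes_of(n,t):
            if k['confidence']>.3: print(n,t,round(k['confidence'],2),np.round(k['uv']),"z.02",at_z(n,k['uv'],0.02)[:2])
E
```

```text
scene 853 [0.5974 0.1137 0.1871] [ 0.0008 -0.0062  1.    ] tilt -0.35756133291478953
side 784 [0.6035 0.1165 0.1862] [ 0.0015 -0.0021  1.    ] tilt -0.12042020505539784
wrist 12094 [0.555  0.1142 0.1874] [ 0.0002 -0.0051  1.    ] tilt -0.29167214042010875
[0.4515 0.097  0.3585] [-3.1372 -0.1651 -0.0001] [-0.3859  0.0232  0.0399  1.8981 -0.001   1.2203 -1.8113]
scene spool_1 0.72 [208. 274.] z.02 [ 0.4551 -0.4199]
scene spool_1 0.56 [261. 250.] z.02 [ 0.4455 -0.2152]
scene kit_1 0.73 [216. 298.] z.02 [ 0.5626 -0.424 ]
scene kit_1 0.43 [357. 211.] z.02 [0.4402 0.209 ]
scene tin 0.59 [230. 261.] z.02 [ 0.4381 -0.3296]
scene tape_roll 0.6 [244. 288.] z.02 [ 0.5713 -0.3288]
side spool_1 0.64 [328. 200.] z.02 [ 0.449  -0.1776]
side spool_1 0.58 [330. 176.] z.02 [ 0.4632 -0.362 ]
side kit_1 0.58 [308. 170.] z.02 [ 0.5772 -0.4087]
side tape_roll 0.5 [330. 231.] z.02 [0.4221 0.0233]
```

Request:
servo_tool(commands=[[[0.12,1,0],[0,0,0]],[[0.12,1,0],[0,0,0]],[[0.12,1,0],[0,0,0]],[[0.12,1,0],[0,0,0]],[[0.12,1,0],[0,0,0]],[[0.12,1,0],[0,0,0]]])

```text
clock: 8.85
tcp_pos: [0.5074, -0.1559, 0.3587]
orientation: [3.135, 0.149, -0.0]
contact_force: [-0.2, -0.6, -0.3]
grip_width: 0.0856
gripper_force: 0.0
```

Request:
servo_tool(commands=[[[0.1,0.66,0.23],[0,0,0]],[[0.1,0.66,0.23],[0,0,0]],[[0.1,0.66,0.23],[0,0,0]],[[0.1,0.66,0.23],[0,0,0]],[[0.1,0.66,0.23],[0,0,0]],[[0.1,0.66,0.23],[0,0,0]],[[0.1,0.66,0.23],[0,0,0]]])

```text
clock: 9.55
tcp_pos: [0.5505, -0.3081, 0.3016]
orientation: [-3.136, -0.168, -0.001]
contact_force: [0.4, 0.3, 0.7]
grip_width: 0.0854
gripper_force: 0.0
```

```bash
cat >> h.py <<'E'
def items(T,D):
    "clusters above the bench in the wrist view: centre, size, angle, top height"
    P=cloud("wrist",D,T); m=((P[...,2]>.012)&(P[...,2]<.06)).astype(np.uint8); m[250:]=m[250:]*0+m[250:]
    n,L,st,_=cv2.connectedComponentsWithStats(m)
    for i in range(1,n):
        if st[i,4]<250: continue
        q=P[L==i]; zt=np.percentile(q[:,2],90); t=q[q[:,2]>zt-.006][:,:2].astype(np.float32)
        (c,s,a)=cv2.minAreaRect(t); print("px",st[i,:4]+0,"c",np.round(c,4),"size",np.round(s,3),"ang",round(a,1),"top",round(zt,4),"circ",np.round(cv2.minEnclosingCircle(t)[0],4),round(cv2.minEnclosingCircle(t)[1],4))
E
python3 - <<'E'
from h import *
np.set_printoptions(precision=4,suppress=True)
T=tool(); p,D=r.grab_frame("wrist"); cv2.imwrite("pics/w3.png",p[:,:,::-1]); print(T)
items(T,D)
for t in("spool_1","kit_1","tin","tape_roll"):
    for k in r.mark_of("wrist",t):
        if k['confidence']>.3: print(t,round(k['confidence'],2),np.round(k['uv']),"z0",at_z("wrist",k['uv'],0.0,T)[:2])
E
```

```text
[[ 0.9943  0.107   0.0006  0.5505]
 [ 0.107  -0.9943  0.0009 -0.3081]
 [ 0.0007 -0.0008 -1.      0.3016]
 [ 0.      0.      0.      1.    ]]
px [107   0  49 187] c [ 0.594  -0.0983] size [0.183 0.003] ang 6.2 top 0.0559 circ [ 0.594  -0.0987] 0.0918
px [  0   4 112 181] c [ 0.5058 -0.0045] size [0.138 0.064] ang 63.9 top 0.0524 circ [ 0.5327 -0.0177] 0.0689
px [607  58  33 122] c [ 0.5964 -0.6458] size [0.053 0.007] ang 8.1 top 0.0485 circ [ 0.5968 -0.6485] 0.0268
px [387 113  72  82] c [ 0.5659 -0.417 ] size [0.043 0.083] ang 68.8 top 0.0377 circ [ 0.5662 -0.4164] 0.0457
px [302 121  62  63] c [ 0.5552 -0.3173] size [0.071 0.071] ang 52.4 top 0.0254 circ [ 0.555  -0.3171] 0.036
px [493 134  80  77] c [ 0.5602 -0.5448] size [0.089 0.088] ang 5.6 top 0.04 circ [ 0.5598 -0.5449] 0.0453
px [490 172 150 151] c [ 0.4458 -0.6394] size [0.087 0.228] ang 69.8 top 0.0262 circ [ 0.454  -0.6172] 0.1151
px [ 43 203  47 115] c [0.4233 0.0141] size [0.072 0.022] ang 5.5 top 0.0263 circ [0.4231 0.0146] 0.0366
px [225 214  38  28] c [ 0.4582 -0.2253] size [0.048 0.02 ] ang 62.5 top 0.041 circ [ 0.4533 -0.2227] 0.0242
px [301 215  48  51] c [ 0.446  -0.3201] size [0.057 0.057] ang 19.0 top 0.0376 circ [ 0.446  -0.3197] 0.0291
px [385 224  41  29] c [ 0.4653 -0.4105] size [0.02  0.051] ang 32.6 top 0.0416 circ [ 0.4586 -0.4148] 0.0255
spool_1 0.8 [404. 236.] z0 [ 0.4521 -0.4234]
spool_1 0.65 [246. 226.] z0 [ 0.4429 -0.2177]
kit_1 0.96 [417. 147.] z0 [ 0.5691 -0.4187]
kit_1 0.34 [250. 228.] z0 [ 0.4411 -0.2225]
tin 0.93 [324. 232.] z0 [ 0.446  -0.3195]
```

View pics/w3.png

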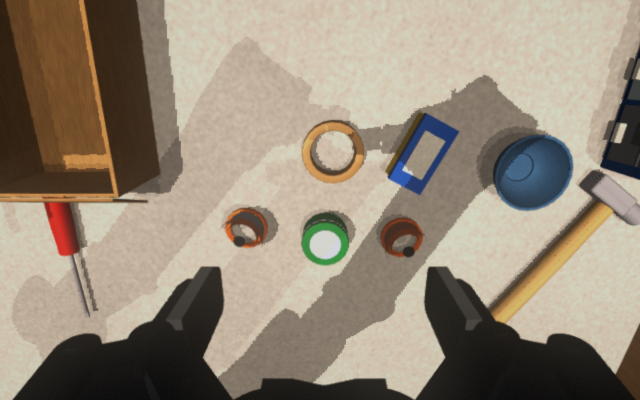

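The wrist view shows the kit at (423,153), spools at (246,228) and (403,237), the tin at (325,240), the tape at (333,152) and the dish at (533,172). Depth and the marks agree on positions and heights. I'll grasp the kit first.

Request:
servo_tool(commands=[[[0.015,0.2,0.2],[0,0,0.1]],[[0.015,0.44,0.4],[0,0,0.2]],[[0.015,0.44,0.6],[0,0,0.303]],[[0.015,0.44,0.726],[0,0,0.303]],[[0.015,0.44,0.726],[0,0,0.303]],[[0.015,0.44,0.726],[0,0,0.303]],[[0.015,0.44,0.726],[0,0,0.303]]])

```text
clock: 10.5
tcp_pos: [0.5663, -0.4187, 0.1217]
orientation: [3.088, -0.577, 0.003]
contact_force: [0.9, -0.4, 2.2]
grip_width: 0.0855
gripper_force: 0.0
```

Request:
servo_tool(commands=[[[0,0,0.1],[0,0,0]],[[0,0,0.2],[0,0,0]],[[0,0,0.3],[0,0,0]],[[0,0,0.384],[0,0,0]],[[0,0,0.384],[0,0,0]],[[0,0,0.384],[0,0,0]]])

```text
clock: 11.1
tcp_pos: [0.5669, -0.4192, 0.0266]
orientation: [3.087, -0.577, 0.005]
contact_force: [-0.5, -0.6, 0.5]
grip_width: 0.0855
gripper_force: 0.0
```

Request:
servo_tool(commands=[[[0,0,0],[0,0,0]],[[0,0,0],[0,0,0]],[[0,0,0],[0,0,0]],[[0,0,0],[0,0,0]],[[0,0,0],[0,0,0]],[[0,0,0],[0,0,0]],[[0,0,0],[0,0,0]],[[0,0,0],[0,0,0]]], claw=1, squeeze=30)

```text
clock: 11.9
tcp_pos: [0.5659, -0.4192, 0.025]
orientation: [3.088, -0.579, 0.002]
contact_force: [-0.3, 1.2, 6.8]
grip_width: 0.0393
gripper_force: 32.2
```

Request:
servo_tool(commands=[[[0,0,-0.1],[0,0,0]],[[0,0,-0.3],[0,0,0]],[[0,0,-0.5],[0,0,0]],[[0,0,-0.7],[0,0,0]],[[-0.09,-0.2,-0.9],[0,0,-0.1]],[[-0.18,-0.4,-1],[0,0,-0.2]],[[-0.27,-0.6,-1],[0,0,-0.303]],[[-0.36,-0.8,-1],[0,0,-0.303]],[[-0.45,-1,-1],[0,0,-0.303]],[[-0.45,-1,-1],[0,0,-0.303]],[[-0.45,-1,-1],[0,0,-0.303]],[[-0.45,-1,-1],[0,0,-0.303]]])

```text
clock: 13.1
tcp_pos: [0.5509, -0.1439, 0.2739]
orientation: [-3.137, -0.17, -0.0]
contact_force: [0.0, -0.4, -0.3]
grip_width: 0.0395
gripper_force: 31.3
```

Request:
servo_tool(commands=[[[0,0,-0.18],[0,0,0]],[[0.04,-0.2,-0.18],[0,0,0]],[[0.06,-0.4,-0.18],[0,0,0]],[[0.08,-0.6,-0.18],[0,0,0]],[[0.097,-0.8,-0.18],[0,0,0]],[[0.097,-1,-0.18],[0,0,0]],[[0.097,-1,-0.18],[0,0,0]],[[0.097,-1,-0.18],[0,0,0]]])

```text
clock: 13.9
tcp_pos: [0.5491, 0.1058, 0.3185]
orientation: [3.136, 0.166, -0.001]
contact_force: [-0.4, 0.0, -0.6]
grip_width: 0.0395
gripper_force: 31.3
```

Request:
servo_tool(commands=[[[0,-0.148,0.0],[0,0,0]],[[0,-0.148,0],[0,0,0]],[[0,-0.148,0.1],[0,0,0]],[[0,-0.148,0.2],[0,0,0]],[[0,-0.148,0.3],[0,0,0]],[[0,-0.148,0.36],[0,0,0]],[[0,-0.148,0.38],[0,0,0]],[[0,-0.148,0.38],[0,0,0]],[[0,-0.148,0.38],[0,0,0]],[[0,-0.148,0.38],[0,0,0]]])

```text
clock: 14.9
tcp_pos: [0.5457, 0.1426, 0.225]
orientation: [-3.137, -0.164, -0.003]
contact_force: [-0.1, -0.2, -1.5]
grip_width: 0.0397
gripper_force: 31.2
```

Request:
servo_tool(commands=[[[0,0,0.02],[0,0,0]],[[0,0,0.036],[0,0,0]],[[0,0,0.044],[0,0,0]],[[0,0,0.044],[0,0,0]],[[0,0,0.044],[0,0,0]]])

```text
clock: 15.4
tcp_pos: [0.5449, 0.1429, 0.2128]
orientation: [3.137, 0.165, -0.0]
contact_force: [0.0, 0.6, -1.0]
grip_width: 0.0394
gripper_force: 31.2
```

Request:
servo_tool(commands=[[[0,0,0],[0,0,0]],[[0,0,0],[0,0,0]],[[0,0,0],[0,0,0]],[[0,0,0],[0,0,0]],[[0,0,0],[0,0,0]],[[0,0,-0.1],[0,0,0]],[[0,0,-0.25],[0,0,0]],[[0,0,-0.4],[0,0,0]],[[0,0,-0.44],[0,0,0]],[[0,0,-0.44],[0,0,0]]], claw=0.2)

```text
clock: 16.4
tcp_pos: [0.5458, 0.1431, 0.3246]
orientation: [-3.136, -0.165, -0.006]
contact_force: [-0.4, -0.6, -1.1]
grip_width: 0.0678
gripper_force: 0.0
```

```bash
python3 - <<'E'
from h import *
np.set_printoptions(precision=4,suppress=True)
tilt()
T=tool(); p,D=r.grab_frame("wrist"); cv2.imwrite("pics/w4.png",p[:,:,::-1]); print(T[:3,3])
E
```

```text
scene 322 [0.6079 0.1049 0.1887] [ 0.0933 -0.184   0.9785] tilt -10.65072485383642
side 256 [0.6276 0.1212 0.1939] [ 0.2314 -0.1382  0.963 ] tilt -8.166691187239893
wrist 10799 [0.6253 0.1052 0.1873] [ 0.0073 -0.0157  0.9998] tilt -0.9018845538940969
[0.544  0.1427 0.3211]
```

View pics/w4.png

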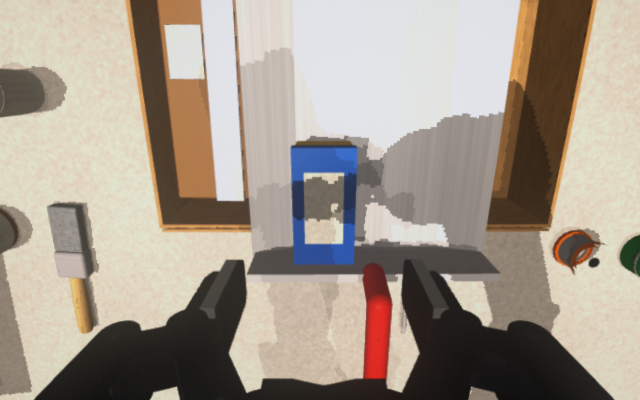

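The wrist view shows the kit standing square in the tray at (324,203), clear of the fingers.

Request:
servo_tool(commands=[[[-0.08,1,0],[0,0,0]],[[-0.08,1,0],[0,0,0]],[[-0.08,1,0],[0,0,0]],[[-0.08,1,0],[0,0,0]],[[-0.08,1,0],[0,0,0]],[[-0.08,1,0],[0,0,0]]], claw=0)

```text
clock: 17.2
tcp_pos: [0.5494, -0.1166, 0.3217]
orientation: [3.134, 0.146, -0.004]
contact_force: [0.8, 0.5, 0.4]
grip_width: 0.0855
gripper_force: 0.0
```

Request:
servo_tool(commands=[[[-0.09,0.79,0.08],[0,0,0]],[[-0.09,0.79,0.08],[0,0,0]],[[-0.09,0.79,0.08],[0,0,0]],[[-0.09,0.79,0.08],[0,0,0]],[[-0.09,0.79,0.08],[0,0,0]],[[-0.09,0.79,0.08],[0,0,0]],[[-0.09,0.79,0.08],[0,0,0]]])

```text
clock: 17.9
tcp_pos: [0.55, -0.3049, 0.3017]
orientation: [-3.136, -0.168, 0.002]
contact_force: [0.3, 0.1, 0.4]
grip_width: 0.0857
gripper_force: 0.0
```

```bash
cat >> h.py <<'E'
def look(save=None):
    np.set_printoptions(precision=4,suppress=True)
    T=tool(); p,D=r.grab_frame("wrist"); print(T[:3,:3].round(3).tolist(),T[:3,3])
    if save: cv2.imwrite(save,p[:,:,::-1])
    items(T,D)
    for t in("spool_1","kit_1","tin"):
        for k in r.mark_of("wrist",t):
            if k['confidence']>.5: print(t,round(k['confidence'],2),np.round(k['uv']),"z0",at_z("wrist",k['uv'],0.0,T)[:2])
def tray():
    "walls and floor of the tray, from all the cloud of scene + side"
    Q=[]
    for n in("scene","side"):
        P=cloud(n,r.grab_frame(n)[1]).reshape(-1,3); Q.append(P[~np.isnan(P).any(1)])
    P=np.vstack(Q); a=np.radians(6.1); x=np.array([np.cos(a),np.sin(a)]); d=P[:,:2]-[.602,.114]
    t=np.c_[d@x,d@[-x[1],x[0]],P[:,2]]
    w=t[(abs(t[:,1])<.05)&(t[:,2]>.222)&(t[:,2]<.24)&(abs(t[:,0])>.085)&(abs(t[:,0])<.125)]
    for s in(-1,1):
        q=w[w[:,0]*s>0]; print("wall",s,len(q),np.percentile(q[:,0],[5,50,95]) if len(q) else "")
    f=t[(abs(t[:,0])<.095)&(abs(t[:,1])<.05)&(abs(t[:,2]-.187)<.009)]
    for _ in range(3):
        A=np.c_[f[:,:2],np.ones(len(f))]; c=np.linalg.lstsq(A,f[:,2],rcond=None)[0]; f=f[abs(f[:,2]-A@c)<.004]
    print("floor",len(f),c,"tilt",-np.degrees(c[1]))
    q=t[(abs(t[:,0])<.097)&(abs(t[:,1])<.1)&(t[:,2]>.205)&(t[:,2]<.25)]; print("load",len(q),np.percentile(q,[3,50,97],axis=0).round(3).tolist() if len(q) else "")
E
python3 -c "
from h import *
look(); tray()"
```

```text
[[0.994, 0.107, -0.001], [0.107, -0.994, 0.002], [-0.001, -0.002, -1.0]] [ 0.55   -0.3049  0.3017]
px [  0   0 115 184] c [0.511  0.0019] size [0.144 0.07 ] ang 58.3 top 0.0524 circ [ 0.5401 -0.0161] 0.0719
px [110   0  49 187] c [ 0.5935 -0.0983] size [0.183 0.003] ang 6.3 top 0.0558 circ [ 0.5934 -0.098 ] 0.0917
px [609  65  31 113] c [ 0.5944 -0.6457] size [0.049 0.007] ang 7.1 top 0.046 circ [ 0.5948 -0.6489] 0.0245
px [305 120  62  63] c [ 0.5551 -0.317 ] size [0.071 0.07 ] ang 6.0 top 0.0253 circ [ 0.5549 -0.3169] 0.036
px [496 133  80  78] c [ 0.5599 -0.5448] size [0.089 0.088] ang 17.2 top 0.04 circ [ 0.5598 -0.545 ] 0.0453
px [491 171 149 153] c [ 0.4452 -0.6381] size [0.086 0.231] ang 69.9 top 0.0261 circ [ 0.4547 -0.6116] 0.116
px [ 46 202  47 115] c [0.4238 0.013 ] size [0.073 0.023] ang 7.6 top 0.0263 circ [0.4236 0.0142] 0.0367
px [223 213  43  31] c [ 0.4578 -0.2225] size [0.051 0.023] ang 69.5 top 0.0417 circ [ 0.4496 -0.2195] 0.0259
px [304 215  48  50] c [ 0.4462 -0.3197] size [0.057 0.057] ang 7.6 top 0.0377 circ [ 0.4458 -0.3199] 0.0292
px [388 223  40  30] c [ 0.4655 -0.4109] size [0.021 0.051] ang 28.6 top 0.0415 circ [ 0.4585 -0.4147] 0.0256
spool_1 0.77 [251. 226.] z0 [ 0.4425 -0.2198]
spool_1 0.69 [406. 233.] z0 [ 0.4549 -0.4229]
tin 0.91 [328. 230.] z0 [ 0.4488 -0.3206]
wall -1 128 [-0.1054 -0.099  -0.0864]
wall 1 121 [0.1012 0.1046 0.1085]
floor 1319 [-0.006   0.005   0.1868] tilt -0.2883779381349463
load 572 [[-0.096, 0.002, 0.207], [-0.053, 0.035, 0.222], [-0.013, 0.058, 0.228]]
```

Request:
servo_tool(commands=[[[-0.2,0.016,0.2],[0,0,0]],[[-0.42,0.016,0.4],[0,0,0]],[[-0.42,0.016,0.6],[0,0,0]],[[-0.42,0.016,0.76],[0,0,0]],[[-0.42,0.016,0.76],[0,0,0]],[[-0.42,0.016,0.76],[0,0,0]]])

```text
clock: 18.8
tcp_pos: [0.4428, -0.32, 0.1097]
orientation: [-3.134, -0.164, 0.01]
contact_force: [0.1, -0.0, -0.2]
grip_width: 0.0855
gripper_force: 0.0
```

Request:
servo_tool(commands=[[[0,0,0.1],[0,0,0]],[[0,0,0.2],[0,0,0]],[[0,0,0.3],[0,0,0]],[[0,0,0.36],[0,0,0]],[[0,0,0.36],[0,0,0]],[[0,0,0.36],[0,0,0]]])

```text
clock: 19.4
tcp_pos: [0.4466, -0.3221, 0.0239]
orientation: [3.136, 0.165, 0.002]
contact_force: [0.3, -1.3, 0.7]
grip_width: 0.0852
gripper_force: 0.0
```

Request:
servo_tool(commands=[[[0,0,0],[0,0,0]],[[0,0,0],[0,0,0]],[[0,0,0],[0,0,0]],[[0,0,0],[0,0,0]],[[0,0,0],[0,0,0]],[[0,0,0],[0,0,0]],[[0,0,0],[0,0,0]],[[0,0,0],[0,0,0]]], claw=1, squeeze=30)

```text
clock: 20.2
tcp_pos: [0.4464, -0.3219, 0.0241]
orientation: [3.137, 0.165, 0.003]
contact_force: [-0.9, 2.0, 5.8]
grip_width: 0.0571
gripper_force: 30.9
```

Request:
servo_tool(commands=[[[0,0,-0.1],[0,0,0]],[[0,0,-0.3],[0,0,0]],[[0,0,-0.5],[0,0,0]],[[0,0,-0.7],[0,0,0]],[[0.1,-0.15,-0.9],[0,0,0]],[[0.25,-0.3,-1],[0,0,0]],[[0.4,-0.45,-1],[0,0,0]],[[0.5,-0.6,-1],[0,0,0]],[[0.589,-0.75,-1],[0,0,0]],[[0.589,-0.9,-1],[0,0,0]],[[0.589,-0.9,-1],[0,0,0]]])

```text
clock: 21.3
tcp_pos: [0.5694, -0.073, 0.2727]
orientation: [-3.132, -0.184, -0.0]
contact_force: [0.5, 0.8, -1.8]
grip_width: 0.0572
gripper_force: 33.1
```

Request:
servo_tool(commands=[[[0,-0.1,-0.18],[0,0,0]],[[0,-0.3,-0.18],[0,0,0]],[[0,-0.5,-0.18],[0,0,0]],[[0,-0.64,-0.18],[0,0,0]],[[0,-0.64,-0.1],[0,0,0]],[[0,-0.64,0],[0,0,0]],[[0,-0.64,0.1],[0,0,0]],[[0,-0.64,0.16],[0,0,0]],[[0,-0.64,0.2],[0,0,0]],[[0,-0.64,0.2],[0,0,0]],[[0,-0.64,0.2],[0,0,0]]])

```text
clock: 22.4
tcp_pos: [0.552, 0.0766, 0.2235]
orientation: [-3.137, -0.165, -0.001]
contact_force: [-0.7, -1.2, 0.0]
grip_width: 0.0573
gripper_force: 33.2
```

Request:
servo_tool(commands=[[[0,0,0.02],[0,0,0]],[[0,0,0.034],[0,0,0]],[[0,0,0.04],[0,0,0]],[[0,0,0.04],[0,0,0]],[[0,0,0.04],[0,0,0]]])

```text
clock: 22.9
tcp_pos: [0.5517, 0.0767, 0.2129]
orientation: [-3.137, -0.165, -0.0]
contact_force: [-1.0, 0.5, -1.2]
grip_width: 0.0574
gripper_force: 33.2
```

Request:
servo_tool(commands=[[[0,0,0],[0,0,0]],[[0,0,0],[0,0,0]],[[0,0,0],[0,0,0]],[[0,0,0],[0,0,0]],[[0,0,0],[0,0,0]],[[0,0,-0.1],[0,0,0]],[[0,0,-0.25],[0,0,0]],[[0,0,-0.4],[0,0,0]],[[0,0,-0.44],[0,0,0]],[[0,0,-0.44],[0,0,0]]], claw=0.25)

```text
clock: 23.9
tcp_pos: [0.5525, 0.0768, 0.3246]
orientation: [-3.136, -0.165, -0.006]
contact_force: [-0.2, -0.1, -0.8]
grip_width: 0.0641
gripper_force: 0.0
```

Request:
servo_tool(commands=[[[-0.17,1,0],[0,0,0]],[[-0.17,1,0],[0,0,0]],[[-0.17,1,0],[0,0,0]],[[-0.17,1,0],[0,0,0]],[[-0.17,1,0],[0,0,0]],[[-0.17,1,0],[0,0,0]],[[-0.17,1,0.08],[0,0,0]],[[-0.17,1,0.08],[0,0,0]]], claw=0)

```text
clock: 24.7
tcp_pos: [0.5336, -0.1756, 0.299]
orientation: [-3.136, -0.164, 0.01]
contact_force: [-0.5, 0.6, -1.1]
grip_width: 0.0854
gripper_force: 0.0
```

```bash
python3 -c "
from h import *
look('pics/w5.png'); tray()"
```

```text
[[0.995, 0.104, -0.007], [0.105, -0.995, 0.001], [-0.007, -0.002, -1.0]] [ 0.5336 -0.1756  0.299 ]
px [ 92   0 155 181] c [0.55   0.0186] size [0.219 0.106] ang 42.8 top 0.0556 circ [ 0.5855 -0.0198] 0.1098
px [248   0  18 183] c [ 0.5909 -0.0983] size [0.176 0.002] ang 5.7 top 0.056 circ [ 0.5909 -0.0984] 0.0883
px [417 117  65  63] c [ 0.5552 -0.3167] size [0.07  0.071] ang 69.1 top 0.0251 circ [ 0.5552 -0.3174] 0.0362
px [606 135  34  72] c [ 0.55  -0.519] size [0.084 0.035] ang 22.5 top 0.04 circ [ 0.5559 -0.5332] 0.0419
px [ 46 162  54  24] c [0.4908 0.1   ] size [0.05  0.013] ang 80.0 top 0.0576 circ [0.4851 0.101 ] 0.025
px [149 200  30  89] c [0.424  0.0145] size [0.072 0.023] ang 6.0 top 0.0263 circ [0.4237 0.0142] 0.0366
px [331 211  43  25] c [ 0.4601 -0.2145] size [0.019 0.049] ang 14.5 top 0.0414 circ [ 0.4532 -0.2163] 0.0246
px [490 220  41  39] c [ 0.4606 -0.4054] size [0.022 0.051] ang 59.3 top 0.0414 circ [ 0.4562 -0.4128] 0.0256
px [569 257  71  79] c [ 0.3735 -0.5804] size [0.023 0.12 ] ang 61.2 top 0.0253 circ [ 0.376  -0.5759] 0.0605
spool_1 0.76 [352. 225.] z0 [ 0.4419 -0.2206]
spool_1 0.69 [509. 232.] z0 [ 0.4535 -0.4261]
wall -1 138 [-0.1056 -0.0993 -0.0877]
wall 1 126 [0.1007 0.1048 0.1089]
floor 1089 [-0.0035  0.0016  0.1868] tilt -0.09051382902421086
load 960 [[-0.094, -0.058, 0.207], [-0.052, 0.015, 0.222], [-0.015, 0.057, 0.227]]
```

Request:
servo_tool(commands=[[[-0.2,0.13,0.2],[0,0,0]],[[-0.37,0.13,0.35],[0,0,0]],[[-0.37,0.13,0.5],[0,0,0]],[[-0.37,0.13,0.556],[0,0,0]],[[-0.37,0.13,0.556],[0,0,0]],[[-0.37,0.13,0.556],[0,0,0]],[[-0.37,0.13,0.556],[0,0,0]]])

```text
clock: 25.7
tcp_pos: [0.4493, -0.2186, 0.1657]
orientation: [3.136, 0.167, 0.006]
contact_force: [0.2, 0.7, 1.4]
grip_width: 0.0856
gripper_force: 0.0
```

```bash
cat >> h.py <<'E'
def spool(save=None,zt=.044):
    np.set_printoptions(precision=4,suppress=True)
    T=tool(); p,D=r.grab_frame("wrist"); print(T[:3,3])
    if save: cv2.imwrite(save,p[:,:,::-1])
    hsv=cv2.cvtColor(p,cv2.COLOR_RGB2HSV); m=((hsv[...,0]<14)&(hsv[...,1]>130)&(hsv[...,2]>50)).astype(np.uint8); m[260:]=0
    P=cloud("wrist",D,T); q=P[(m>0)&(abs(P[...,2]-zt)<.006)]; print("top pts",len(q),cv2.minEnclosingCircle(q[:,:2].astype(np.float32)) if len(q) else "", np.median(q[:,2]) if len(q) else "")
    for c in sorted(cv2.findContours(m,cv2.RETR_EXTERNAL,cv2.CHAIN_APPROX_NONE)[0],key=cv2.contourArea)[-2:]:
        W=np.array([at_z("wrist",k[0],zt,T)[:2] for k in c],np.float32); print("contour",cv2.contourArea(c),cv2.boundingRect(c),cv2.minEnclosingCircle(W))
    for k in r.mark_of("wrist","spool_1"): print(k,at_z("wrist",k['uv'],0,T))
E
python3 -c "
from h import *
spool('pics/w6.png')"
```

```text
[ 0.4493 -0.2186  0.1657]
top pts 548 ((0.4728233218193054, -0.2047702819108963), 0.21426846086978912) 0.04133726050532055
contour 3028.0 (291, 160, 65, 62) ((0.454725444316864, -0.21730761229991913), 0.02369215525686741)
contour 3163.5 (9, 142, 58, 93) ((0.4337623417377472, -0.008897334337234497), 0.03667084127664566)
{'uv': [553.2, 202.8], 'confidence': 0.73} [ 0.4528 -0.4201  0.    ]
{'uv': [322.3, 187.3], 'confidence': 0.7} [ 0.4453 -0.2177 -0.    ]
```

View pics/w6.png

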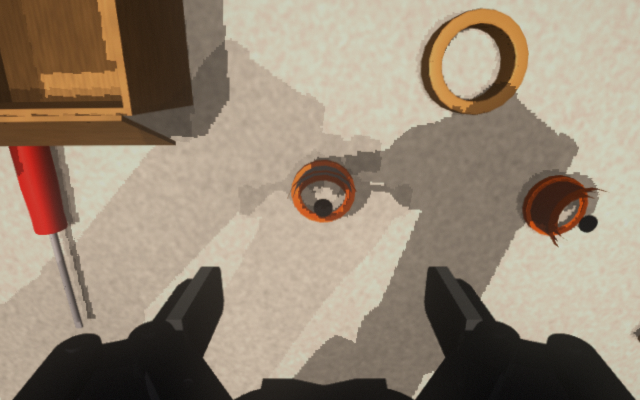

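The wrist view shows the near spool as a ring centred near (323,191), the other near (556,205). The ring looks smaller than 54 mm, so I'll enlarge it.

```bash
python3 - <<'E'
from h import *
np.set_printoptions(precision=3,suppress=True,linewidth=200)
p=cv2.imread('pics/w6.png'); cv2.imwrite('pics/w6c.png',cv2.resize(p[140:250,260:400],None,fx=5,fy=5,interpolation=cv2.INTER_NEAREST))
T=tool(); P=cloud("wrist",r.grab_frame("wrist")[1],T)
print("col322 rows",[(v,P[v,322].round(3).tolist()) for v in range(150,232,4)])
print("row195 z",[(u,P[195,u].round(3)[1:].tolist()) for u in range(275,372,5)])
E
```

```text
col322 rows [(150, [0.477, -0.214, -0.0]), (154, [0.474, -0.214, 0.001]), (158, [0.47, -0.215, 0.001]), (162, [0.468, -0.215, 0.007]), (166, [0.466, -0.215, 0.01]), (170, [0.469, -0.215, 0.039]), (174, [0.466, -0.215, 0.037]), (178, [0.461, -0.216, 0.031]), (182, [0.45, -0.217, 0.001]), (186, [0.446, -0.217, 0.001]), (190, [0.443, -0.218, 0.0]), (194, [0.439, -0.218, 0.001]), (198, [0.436, -0.218, 0.001]), (202, [0.447, -0.217, 0.046]), (206, [0.444, -0.218, 0.045]), (210, [0.441, -0.218, 0.046]), (214, [0.437, -0.218, 0.044]), (218, [0.42, -0.22, 0.008]), (222, [0.414, -0.221, 0.001]), (226, [0.41, -0.221, 0.001]), (230, [0.406, -0.221, 0.0])]
row195 z [(275, [-0.178, 0.001]), (280, [-0.182, 0.001]), (285, [-0.187, 0.001]), (290, [-0.191, 0.0]), (295, [-0.195, 0.007]), (300, [-0.2, 0.007]), (305, [-0.204, -0.0]), (310, [-0.208, 0.001]), (315, [-0.212, 0.001]), (320, [-0.216, 0.002]), (325, [nan, nan]), (330, [-0.225, 0.0]), (335, [-0.229, 0.001]), (340, [-0.233, -0.0]), (345, [-0.238, 0.001]), (350, [-0.241, 0.007]), (355, [-0.246, 0.0]), (360, [-0.251, -0.001]), (365, [-0.254, 0.002]), (370, [-0.259, -0.001])]
```

View pics/w6c.png

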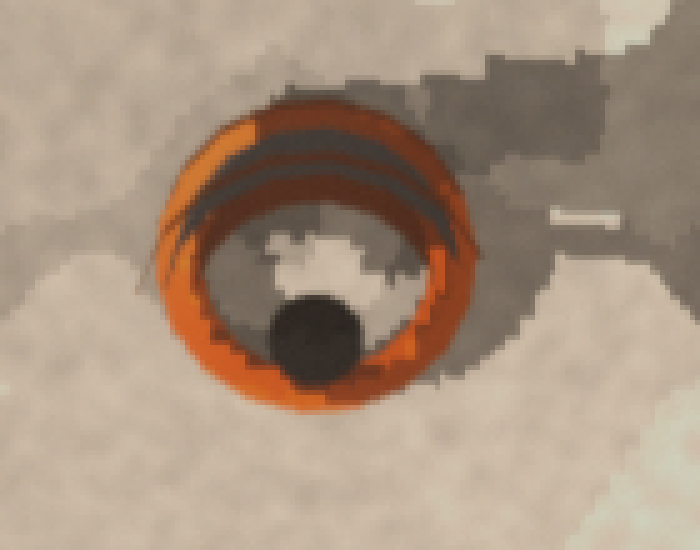

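The crop shows the bottom flange spanning columns 291–355 (54 mm wide) and a black hub disc at (323,207) with its top at z 0.045, so the spool stands upright centred at about (0.4435, -0.218).

Request:
servo_tool(commands=[[[-0.022,0,0.15],[0,0,0]],[[-0.022,0,0.3],[0,0,0]],[[-0.022,0,0.42],[0,0,0]],[[-0.022,0,0.5],[0,0,0]],[[-0.022,0,0.55],[0,0,0]],[[-0.022,0,0.55],[0,0,0]],[[-0.022,0,0.55],[0,0,0]]])

```text
clock: 26.55
tcp_pos: [0.4423, -0.2193, 0.027]
orientation: [3.137, 0.165, 0.002]
contact_force: [0.1, -0.4, 0.2]
grip_width: 0.0852
gripper_force: 0.0
```

Request:
servo_tool(commands=[[[0,0,0],[0,0,0]],[[0,0,0],[0,0,0]],[[0,0,0],[0,0,0]],[[0,0,0],[0,0,0]],[[0,0,0],[0,0,0]],[[0,0,0],[0,0,0]],[[0,0,0],[0,0,0]],[[0,0,0],[0,0,0]]], claw=1, squeeze=30)

```text
clock: 27.35
tcp_pos: [0.4423, -0.2191, 0.0274]
orientation: [3.137, 0.165, 0.003]
contact_force: [-0.7, 1.2, 6.4]
grip_width: 0.0534
gripper_force: 30.5
```

Request:
servo_tool(commands=[[[0,0,-0.1],[0,0,0]],[[0,0,-0.3],[0,0,0]],[[0,0,-0.5],[0,0,0]],[[0,0,-0.7],[0,0,0]],[[0.15,-0.15,-0.9],[0,0,0]],[[0.3,-0.3,-1],[0,0,0]],[[0.45,-0.45,-1],[0,0,0]],[[0.6,-0.6,-1],[0,0,0]],[[0.6,-0.6,-1],[0,0,0]],[[0.6,-0.6,-1],[0,0,0]]])

```text
clock: 28.35
tcp_pos: [0.5776, -0.0478, 0.2765]
orientation: [-3.135, -0.179, -0.003]
contact_force: [-0.3, 0.5, -1.6]
grip_width: 0.0533
gripper_force: 32.6
```

```bash
python3 - <<'E'
from h import *
np.set_printoptions(precision=3,suppress=True)
a=np.radians(6.1); x=np.array([np.cos(a),np.sin(a)])
for n in("scene","side"):
    P=cloud(n,r.grab_frame(n)[1]).reshape(-1,3); P=P[~np.isnan(P).any(1)]
    d=P[:,:2]-[.602,.114]; t=np.c_[d@x,d@[-x[1],x[0]],P[:,2]]
    q=t[(t[:,0]>.11)&(t[:,0]<.2)&(abs(t[:,1])<.12)&(t[:,2]>.15)&(t[:,2]<.4)]
    print(n,len(q),np.percentile(q,[0,5,50,95,100],axis=0) if len(q) else "")
print(tool()[:3,3]); tray()
E
```

```text
scene 374 [[ 0.11  -0.063  0.15 ]
 [ 0.118 -0.049  0.159]
 [ 0.128 -0.006  0.216]
 [ 0.135  0.045  0.248]
 [ 0.138  0.083  0.254]]
side 125 [[ 0.123 -0.06   0.17 ]
 [ 0.124 -0.04   0.183]
 [ 0.127  0.009  0.225]
 [ 0.132  0.052  0.249]
 [ 0.133  0.063  0.253]]
[ 0.575 -0.054  0.276]
wall -1 130 [-0.106 -0.1   -0.088]
wall 1 120 [0.101 0.105 0.109]
floor 1088 [-0.004  0.003  0.187] tilt -0.14646334124642993
load 965 [[-0.094, -0.057, 0.207], [-0.052, 0.015, 0.222], [-0.014, 0.057, 0.227]]
```

Request:
servo_tool(commands=[[[0.1,-0.1,-0.16],[0,0,0]],[[0.2,-0.25,-0.16],[0,0,0]],[[0.3,-0.4,-0.16],[0,0,0]],[[0.44,-0.55,-0.16],[0,0,0]],[[0.44,-0.657,-0.16],[0,0,0]],[[0.44,-0.657,-0.1],[0,0,0]],[[0.44,-0.657,0],[0,0,0]],[[0.44,-0.657,0.08],[0,0,0]],[[0.44,-0.657,0.15],[0,0,0]],[[0.44,-0.657,0.2],[0,0,0]],[[0.44,-0.657,0.2],[0,0,0]],[[0.44,-0.657,0.2],[0,0,0]]])

```text
clock: 29.75
tcp_pos: [0.6673, 0.1199, 0.2268]
orientation: [3.137, 0.163, 0.001]
contact_force: [-0.2, -0.2, -1.1]
grip_width: 0.0532
gripper_force: 32.6
```

Request:
servo_tool(commands=[[[0,0,0.02],[0,0,0]],[[0,0,0.034],[0,0,0]],[[0,0,0.039],[0,0,0]],[[0,0,0.039],[0,0,0]],[[0,0,0.039],[0,0,0]]])

```text
clock: 30.25
tcp_pos: [0.6672, 0.1209, 0.2167]
orientation: [-3.137, -0.165, -0.0]
contact_force: [-0.5, -0.3, -1.6]
grip_width: 0.0531
gripper_force: 32.6
```

Request:
servo_tool(commands=[[[0,0,0],[0,0,0]],[[0,0,0],[0,0,0]],[[0,0,0],[0,0,0]],[[0,0,0],[0,0,0]],[[0,0,0],[0,0,0]],[[0,0,-0.1],[0,0,0]],[[0,0,-0.25],[0,0,0]],[[0,0,-0.4],[0,0,0]],[[0,0,-0.44],[0,0,0]],[[0,0,-0.44],[0,0,0]]], claw=0.2)

```text
clock: 31.25
tcp_pos: [0.6681, 0.1209, 0.3288]
orientation: [-3.136, -0.165, -0.006]
contact_force: [0.1, 0.1, -1.6]
grip_width: 0.068
gripper_force: 0.0
```

Request:
servo_tool(commands=[[[-0.3,1,0],[0,0,0]],[[-0.3,1,0],[0,0,0]],[[-0.3,1,0],[0,0,0]],[[-0.3,1,0],[0,0,0]],[[-0.3,1,0],[0,0,0]],[[-0.3,1,0],[0,0,0]],[[-0.3,1,0],[0,0,0]]], claw=0)

```text
clock: 31.95
tcp_pos: [0.6172, -0.1387, 0.325]
orientation: [3.137, 0.157, -0.004]
contact_force: [0.2, 0.0, 0.7]
grip_width: 0.0857
gripper_force: 0.0
```

Request:
servo_tool(commands=[[[-0.76,1,0],[0,0,0]],[[-0.76,1,0],[0,0,0]],[[-0.76,1,0],[0,0,0]],[[-0.76,1,0],[0,0,0]],[[-0.76,1,0.2],[0,0,0]],[[-0.76,1,0.4],[0,0,0]],[[-0.76,1,0.62],[0,0,0]],[[-0.76,1,0.62],[0,0,0]],[[-0.76,1,0.62],[0,0,0]],[[-0.76,1,0.62],[0,0,0]]])

```text
clock: 32.95
tcp_pos: [0.4568, -0.4023, 0.1703]
orientation: [-3.135, -0.168, 0.004]
contact_force: [0.5, -0.7, 0.4]
grip_width: 0.0852
gripper_force: 0.0
```

```bash
python3 - <<'E'
from h import *
spool('pics/w7.png'); tray()
T=tool();p,D=r.grab_frame("wrist");P=cloud("wrist",D,T)
z=P[...,2]; m=(z>.004)&(z<.06)&(np.hypot(P[...,0]-.455,P[...,1]+.422)<.05); q=P[m]
print("low ring",[cv2.minEnclosingCircle(q[(q[:,2]>a)&(q[:,2]<b)][:,:2].astype(np.float32)) for a,b in((.004,.015),(.03,.06))])
hsv=cv2.cvtColor(p,cv2.COLOR_RGB2GRAY); q=P[m&(hsv<45)&(z>.04)]; print("hub",len(q),np.median(q,axis=0))
E
```

```text
[ 0.4568 -0.4023  0.1703]
top pts 130 ((0.4638664722442627, -0.4165573716163635), 0.023187918588519096) 0.04198517391227208
contour 2951.0 (314, 159, 63, 62) ((0.46309006214141846, -0.4162351191043854), 0.023809589445590973)
{'uv': [345.8, 184.4], 'confidence': 0.88} [ 0.4553 -0.4208  0.    ]
wall -1 135 [-0.106  -0.0991 -0.0866]
wall 1 140 [0.0921 0.1047 0.1097]
floor 860 [-0.001   0.0059  0.1869] tilt -0.3353669290381871
load 1112 [[-0.093, -0.056, 0.207], [-0.046, 0.014, 0.222], [0.084, 0.056, 0.23]]
low ring [((0.4510212540626526, -0.4197804927825928), 0.027288243174552917), ((0.4604530930519104, -0.41759222745895386), 0.02531907707452774)]
hub 202 [ 0.4512 -0.4198  0.0453]
```

Request:
servo_tool(commands=[[[-0.029,0.068,0.1],[0,0,0]],[[-0.029,0.068,0.2],[0,0,0]],[[-0.029,0.068,0.35],[0,0,0]],[[-0.029,0.068,0.47],[0,0,0]],[[-0.029,0.068,0.56],[0,0,0]],[[-0.029,0.068,0.56],[0,0,0]],[[-0.029,0.068,0.56],[0,0,0]],[[-0.029,0.068,0.56],[0,0,0]]])

```text
clock: 34.0
tcp_pos: [0.452, -0.4227, 0.0336]
orientation: [3.135, 0.166, 0.004]
contact_force: [-0.1, 0.1, -0.8]
grip_width: 0.0858
gripper_force: 0.0
```

Request:
servo_tool(commands=[[[0,0,0],[0,0,0]],[[0,0,0],[0,0,0]],[[0,0,0],[0,0,0]],[[0,0,0],[0,0,0]],[[0,0,0],[0,0,0]],[[0,0,0],[0,0,0]],[[0,0,0],[0,0,0]],[[0,0,0],[0,0,0]]], claw=1, squeeze=30)

```text
clock: 34.8
tcp_pos: [0.4512, -0.4221, 0.0327]
orientation: [3.137, 0.165, 0.002]
contact_force: [-0.4, 1.1, 6.9]
grip_width: 0.0535
gripper_force: 30.6
```

Request:
servo_tool(commands=[[[0,0,0],[0,0,0]],[[0,0,0],[0,0,0]],[[0,0,0],[0,0,0]],[[0,0,0],[0,0,0]],[[0,0,0.02],[0,0,0]],[[0,0,0.032],[0,0,0]],[[0,0,0.032],[0,0,0]],[[0,0,0.032],[0,0,0]]], claw=0)

```text
clock: 35.6
tcp_pos: [0.4506, -0.4218, 0.0233]
orientation: [-3.137, -0.165, 0.001]
contact_force: [-0.1, 0.1, -0.3]
grip_width: 0.085
gripper_force: 0.0
```

Request:
servo_tool(commands=[[[0,0,0],[0,0,0]],[[0,0,0],[0,0,0]],[[0,0,0],[0,0,0]],[[0,0,0],[0,0,0]],[[0,0,0],[0,0,0]],[[0,0,0],[0,0,0]],[[0,0,0],[0,0,0]],[[0,0,0],[0,0,0]]], claw=1, squeeze=30)

```text
clock: 36.4
tcp_pos: [0.4508, -0.4221, 0.0238]
orientation: [3.137, 0.165, 0.001]
contact_force: [-0.1, -0.4, 3.7]
grip_width: 0.0533
gripper_force: 31.8
```

Request:
servo_tool(commands=[[[0,0,-0.1],[0,0,0]],[[0,0,-0.3],[0,0,0]],[[0,0,-0.5],[0,0,0]],[[0,0,-0.7],[0,0,0]],[[0.1,-0.15,-0.9],[0,0,0]],[[0.2,-0.35,-1],[0,0,0]],[[0.3,-0.5,-1],[0,0,0]],[[0.4,-0.7,-1],[0,0,0]],[[0.5,-0.9,-1],[0,0,0]],[[0.5,-0.9,-1],[0,0,0]],[[0.5,-0.9,-1],[0,0,0]]])

```text
clock: 37.5
tcp_pos: [0.5533, -0.178, 0.2725]
orientation: [-3.133, -0.18, 0.001]
contact_force: [0.0, 0.6, -0.4]
grip_width: 0.0532
gripper_force: 32.2
```

Request:
servo_tool(commands=[[[0.1,-0.1,-0.16],[0,0,0]],[[0.2,-0.3,-0.16],[0,0,0]],[[0.3,-0.5,-0.16],[0,0,0]],[[0.371,-0.7,-0.16],[0,0,0]],[[0.371,-0.86,-0.16],[0,0,0]],[[0.371,-1,-0.16],[0,0,0]],[[0.371,-1,-0.16],[0,0,0]],[[0.371,-1,-0.16],[0,0,0]]])

```text
clock: 38.3
tcp_pos: [0.6168, 0.074, 0.3126]
orientation: [3.136, 0.169, -0.003]
contact_force: [-0.7, -1.1, -0.8]
grip_width: 0.0536
gripper_force: 32.4
```

Request:
servo_tool(commands=[[[0,-0.08,0],[0,0,0]],[[0,-0.156,0],[0,0,0]],[[0,-0.156,0.06],[0,0,0]],[[0,-0.156,0.14],[0,0,0]],[[0,-0.156,0.22],[0,0,0]],[[0,-0.156,0.3],[0,0,0]],[[0,-0.156,0.36],[0,0,0]],[[0,-0.156,0.36],[0,0,0]],[[0,-0.156,0.36],[0,0,0]],[[0,-0.156,0.36],[0,0,0]]])

```text
clock: 39.3
tcp_pos: [0.614, 0.1117, 0.2246]
orientation: [-3.137, -0.164, -0.003]
contact_force: [-0.6, -0.1, -0.8]
grip_width: 0.0532
gripper_force: 32.4
```

Request:
servo_tool(commands=[[[0,0,0.02],[0,0,0]],[[0,0,0.032],[0,0,0]],[[0,0,0.04],[0,0,0]],[[0,0,0.04],[0,0,0]],[[0,0,0.04],[0,0,0]]])

```text
clock: 39.8
tcp_pos: [0.6133, 0.1122, 0.2136]
orientation: [3.137, 0.165, 0.0]
contact_force: [-0.2, -0.1, -1.5]
grip_width: 0.0534
gripper_force: 32.4
```

Request:
servo_tool(commands=[[[0,0,0],[0,0,0]],[[0,0,0],[0,0,0]],[[0,0,0],[0,0,0]],[[0,0,0],[0,0,0]],[[0,0,0],[0,0,0]],[[0,0,-0.1],[0,0,0]],[[0,0,-0.25],[0,0,0]],[[0,0,-0.4],[0,0,0]],[[0,0,-0.54],[0,0,0]],[[0,0,-0.54],[0,0,0]],[[0,0,-0.54],[0,0,0]]], claw=0.2)

```text
clock: 40.9
tcp_pos: [0.6135, 0.1121, 0.3493]
orientation: [-3.137, -0.165, -0.003]
contact_force: [0.2, -0.7, 0.1]
grip_width: 0.0681
gripper_force: 0.0
```

```bash
python3 - <<'E'
from h import *
np.set_printoptions(precision=4,suppress=True)
o=r.get_obs(); print(o['tcp_pos'],o['orientation'])
p,D=r.grab_frame("wrist"); cv2.imwrite("pics/w8.png",p[:,:,::-1]); tray()
E
```

```text
[0.6135 0.1121 0.3493] [-3.1366 -0.1651 -0.0028]
wall -1 125 [-0.1058 -0.0993 -0.0886]
wall 1 136 [0.0894 0.1047 0.1082]
floor 614 [0.0009 0.0017 0.1873] tilt -0.09899194652662201
load 1266 [[-0.094, -0.056, 0.206], [-0.04, 0.012, 0.222], [0.083, 0.057, 0.232]]
```

View pics/w8.png

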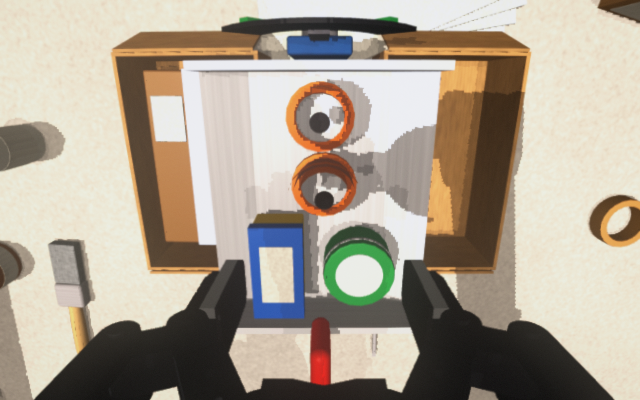

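The wrist view shows all four order items in the level tray: kit (277,270), tin (358,273), spools (320,115) and (323,183). Now I'll go to the handle.

Request:
servo_tool(commands=[[[-0.2,-0.011,0],[0,0,0]],[[-0.4,-0.011,0],[0,0,0]],[[-0.55,-0.011,0],[0,0,0]],[[-0.648,-0.011,0],[0,0,0]],[[-0.648,-0.011,0],[0,0,0]],[[-0.648,-0.011,0.03],[0,0,0]],[[-0.648,-0.011,0.12],[0,0,0]],[[-0.648,-0.011,0.22],[0,0,0]],[[-0.648,-0.011,0.3],[0,0,0]],[[-0.648,-0.011,0.37],[0,0,0]],[[-0.648,-0.011,0.37],[0,0,0]],[[-0.648,-0.011,0.37],[0,0,0]],[[-0.648,-0.011,0.37],[0,0,0]]], claw=0.1)

```text
clock: 42.35
tcp_pos: [0.4528, 0.098, 0.2566]
orientation: [-3.137, -0.165, -0.002]
contact_force: [-1.7, -0.4, 0.2]
grip_width: 0.0769
gripper_force: 0.0
```

Request:
servo_tool(commands=[[[0,0,0],[0,0,0]],[[0,0,0],[0,0,0]],[[0,0,0],[0,0,0]],[[0,0,0],[0,0,0]],[[0,0,0],[0,0,0]],[[0,0,0],[0,0,0]],[[0,0,0],[0,0,0]],[[0,0,0],[0,0,0]],[[0,0,0],[0,0,0]],[[0,0,0],[0,0,0]]], claw=1, squeeze=40)

```text
clock: 43.35
tcp_pos: [0.4519, 0.098, 0.2564]
orientation: [-3.137, -0.165, -0.0]
contact_force: [-1.7, -1.1, 5.8]
grip_width: 0.0147
gripper_force: 39.0
```

```bash
python3 -c "
from h import *
tray(); print(tool()[:3,3])"
```

```text
wall -1 127 [-0.10589293 -0.09956336 -0.0883822 ]
wall 1 133 [0.0904714  0.10464746 0.10862054]
floor 615 [0.00266004 0.00271339 0.1871216 ] tilt -0.15546596064892845
load 1273 [[-0.093, -0.055, 0.206], [-0.041, 0.013, 0.222], [0.082, 0.056, 0.232]]
[0.45192381 0.09794669 0.25633841]
```

Still level. Tip towards the empty carton (tool +y).

Request:
servo_tool(commands=[[[0,0.02,0.0],[0,0,0]],[[0,0.04,0.001],[0,0,0]],[[0,0.058,0.003],[0,0,0]],[[0,0.076,0.006],[0,0,0]],[[0,0.094,0.01],[0,0,0]],[[0,0.112,0.014],[0,0,0]],[[0,0.128,0.019],[0,0,0]],[[0,0.144,0.025],[0,0,0]],[[0,0.158,0.031],[0,0,0]],[[0,0.172,0.037],[0,0,0]],[[0,0.186,0.043],[0,0,0]],[[0,0.198,0.05],[0,0,0]],[[0,0.205,0.054],[0,0,0]],[[0,0.205,0.054],[0,0,0]]])

```text
clock: 44.85
tcp_pos: [0.4575, 0.0502, 0.2429]
orientation: [-3.133, -0.168, -0.002]
contact_force: [-1.5, 8.4, 3.0]
grip_width: 0.0148
gripper_force: 39.1
```

Request:
servo_tool(commands=[[[0,0.007,0.007],[0,0,0]],[[0,0.013,0.014],[0,0,0]],[[0,0.013,0.014],[0,0,0]],[[0,0.013,0.014],[0,0,0]]])

```text
clock: 45.25
tcp_pos: [0.4579, 0.0468, 0.2396]
orientation: [-3.133, -0.168, -0.002]
contact_force: [-1.7, 8.4, 4.6]
grip_width: 0.0149
gripper_force: 40.0
```

```bash
python3 - <<'E'
from h import *
np.set_printoptions(precision=4,suppress=True)
print(tool()[:3,3])
Q=[]
for n in("scene","side"):
    p,D=r.grab_frame(n); cv2.imwrite(f"pics/{n}9.png",p[:,:,::-1]); P=cloud(n,D).reshape(-1,3); Q.append(P[~np.isnan(P).any(1)])
a=np.radians(6.1);x=np.array([np.cos(a),np.sin(a)])
for P in Q:
    d=P[:,:2]-[.602,.114]; t=np.c_[d@x,d@[-x[1],x[0]],P[:,2]-.175]
    f=t[(abs(t[:,0])<.09)]
    best=max(((lambda n:(((abs(f[:,1]*-np.sin(g)+f[:,2]*np.cos(g)-.012)<.003)&(abs(f[:,1]*np.cos(g)+f[:,2]*np.sin(g))<.05)).sum(),np.degrees(g)))(0)) for g in np.radians(np.arange(25,52,.5)))
    print(best)
E
python3 -c "
import cv2
p=cv2.imread('pics/scene9.png')[150:330,230:470]; cv2.imwrite('pics/s9c.png',cv2.resize(p,None,fx=3,fy=3))"
```

```text
[0.4579 0.0468 0.2396]
(np.int64(865), np.float64(40.5))
(np.int64(29), np.float64(49.0))
```

View pics/s9c.png

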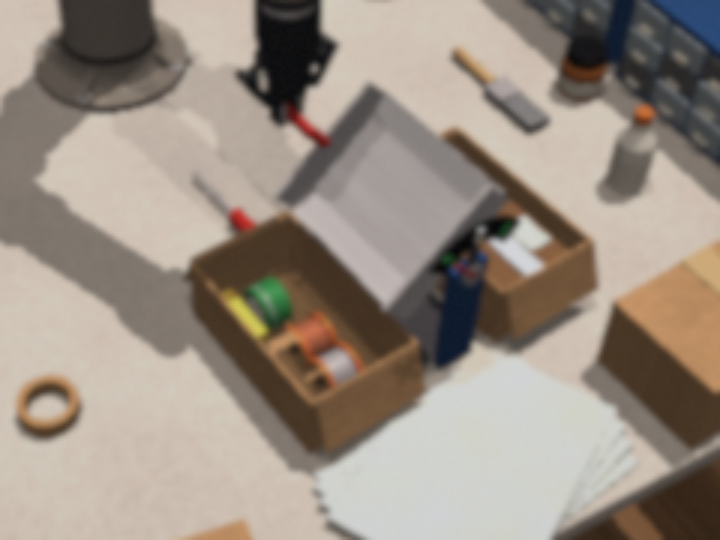

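The crop shows the tray tipped (measured 40.5°) and all four items lying in the empty carton, around (290,330) in the crop. I'll hold two seconds, then bring it back.

Request:
servo_tool(commands=[[[0,0,0],[0,0,0]],[[0,0,0],[0,0,0]],[[0,0,0],[0,0,0]],[[0,0,0],[0,0,0]],[[0,0,0],[0,0,0]],[[0,0,0],[0,0,0]],[[0,0,0],[0,0,0]],[[0,0,0],[0,0,0]],[[0,0,0],[0,0,0]],[[0,0,0],[0,0,0]],[[0,0,0],[0,0,0]],[[0,0,0],[0,0,0]],[[0,0,0],[0,0,0]],[[0,0,0],[0,0,0]],[[0,0,0],[0,0,0]],[[0,0,0],[0,0,0]],[[0,0,0],[0,0,0]],[[0,0,0],[0,0,0]],[[0,0,0],[0,0,0]],[[0,0,0],[0,0,0]]])

```text
clock: 47.35
tcp_pos: [0.4579, 0.0468, 0.2396]
orientation: [-3.133, -0.168, -0.002]
contact_force: [-2.5, 8.7, 5.0]
grip_width: 0.0143
gripper_force: 40.0
```

Request:
servo_tool(commands=[[[0,-0.02,0],[0,0,0]],[[0,-0.04,-0.006],[0,0,0]],[[0,-0.06,-0.016],[0,0,0]],[[0,-0.078,-0.025],[0,0,0]],[[0,-0.095,-0.034],[0,0,0]],[[0,-0.112,-0.042],[0,0,0]],[[0,-0.128,-0.049],[0,0,0]],[[0,-0.146,-0.055],[0,0,0]],[[0,-0.164,-0.06],[0,0,0]],[[0,-0.182,-0.064],[0,0,0]],[[0,-0.2,-0.067],[0,0,0]],[[0,-0.216,-0.068],[0,0,0]],[[0,-0.23,-0.068],[0,0,0]],[[0,-0.23,-0.068],[0,0,0]],[[0,-0.23,-0.068],[0,0,0]]])

```text
clock: 48.85
tcp_pos: [0.4531, 0.0963, 0.258]
orientation: [3.133, 0.16, 0.004]
contact_force: [-3.3, -14.8, 20.0]
grip_width: 0.0147
gripper_force: 42.4
```

```bash
python3 -c "
from h import *
tray(); o=r.get_obs(); print(o['tcp_pos'],o['contact_force'])"
```

```text
wall -1 114 [-0.10594049 -0.1001233  -0.09561976]
wall 1 121 [0.10061134 0.10512948 0.10935336]
floor 1769 [0.0010665  0.02826112 0.18656418] tilt -1.619243108254842
load 31 [[-0.097, -0.081, 0.207], [-0.096, 0.001, 0.225], [-0.094, 0.049, 0.245]]
[0.45313222 0.09634375 0.25806174] [ -4.023892   -14.58261785  20.8147957 ]
```

Request:
servo_tool(commands=[[[0,-0.004,-0.006],[0,0,0]],[[0,-0.008,-0.008],[0,0,0]],[[0,-0.008,-0.008],[0,0,0]],[[0,0.004,-0.008],[0,0,0]],[[0,0.016,-0.008],[0,0,0]],[[0,0.016,-0.008],[0,0,0]],[[0,0.016,-0.008],[0,0,0]]])

```text
clock: 49.65
tcp_pos: [0.453, 0.0974, 0.2584]
orientation: [-3.137, -0.166, -0.004]
contact_force: [4.8, 1.2, 2.0]
grip_width: 0.0143
gripper_force: 40.4
```

```bash
python3 -c "
from h import *
tray(); o=r.get_obs(); print(o['tcp_pos'],o['contact_force'])"
```

```text
wall -1 110 [-0.10745807 -0.10062135 -0.09515537]
wall 1 119 [0.10108408 0.10483123 0.10982138]
floor 1788 [0.00019659 0.00759497 0.1865982 ] tilt -0.4351594636909
load 33 [[-0.097, -0.081, 0.207], [-0.096, -0.0, 0.226], [-0.088, 0.07, 0.241]]
[0.45293315 0.09740867 0.2584258 ] [4.7616451  2.07631597 2.30142467]
```

Level and unloaded. Release and withdraw upwards.

Request:
servo_tool(commands=[[[0,0,0],[0,0,0]],[[0,0,0],[0,0,0]],[[0,0,0],[0,0,0]],[[0,0,0],[0,0,0]],[[0,0,0],[0,0,0]],[[0,0,0],[0,0,0]],[[0,0,-0.08],[0,0,0]],[[0,0,-0.2],[0,0,0]],[[0,0,-0.36],[0,0,0]],[[0,0,-0.36],[0,0,0]],[[0,0,-0.36],[0,0,0]],[[0,0,-0.36],[0,0,0]]], claw=0)

```text
clock: 50.95
tcp_pos: [0.4514, 0.0967, 0.3471]
orientation: [3.137, 0.165, -0.002]
contact_force: [-0.4, 0.0, -0.6]
grip_width: 0.0856
gripper_force: 0.0
```

```bash
python3 - <<'E'
from h import *
np.set_printoptions(precision=4,suppress=True)
tray()
p,D=r.grab_frame("scene"); cv2.imwrite("pics/s10.png",cv2.resize(p[150:330,150:470,::-1],None,fx=2.4,fy=2.4))
a=np.radians(6.1);x=np.array([np.cos(a),np.sin(a)]); c=np.array([.602,.114])-.137*np.array([-x[1],x[0]])
P=cloud("scene",D).reshape(-1,3); P=P[~np.isnan(P).any(1)]; d=P[:,:2]-c; t=np.c_[d@x,d@[-x[1],x[0]],P[:,2]]
q=t[(abs(t[:,0])<.115)&(abs(t[:,1])<.068)&(t[:,2]>.015)]; print("in carton",len(q),np.percentile(q,[1,50,99],axis=0))
E
```

```text
wall -1 105 [-0.1084 -0.1007 -0.0951]
wall 1 123 [0.1011 0.1052 0.1088]
floor 1795 [-0.0004  0.0092  0.1866] tilt -0.5299139556958504
load 32 [[-0.097, -0.082, 0.208], [-0.096, -0.006, 0.222], [-0.092, 0.064, 0.24]]
in carton 1128 [[-0.1141 -0.0447  0.0197]
 [ 0.0019  0.0218  0.0575]
 [ 0.1074  0.0679  0.2289]]
```

View pics/s10.png

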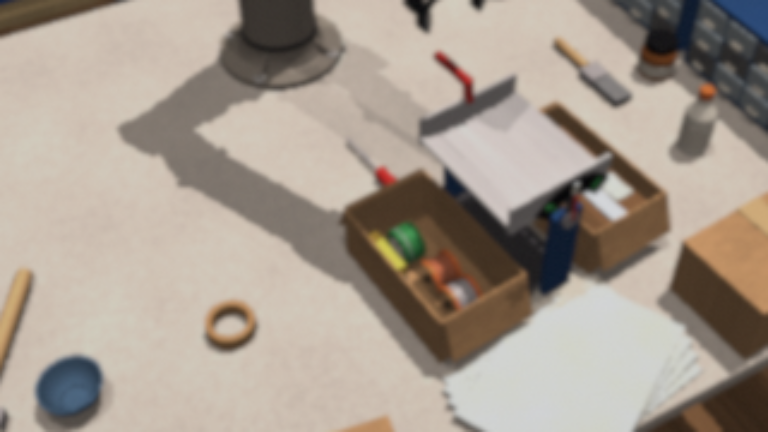

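The tray is level and empty, with the arm clear of it. The tin, kit and both spools are in the carton at about (425,265), and the bench holds only items that aren't part of the order.

```bash
python3 -c "
from bench import r
print(r.hand_in())"
```

```text
the job is handed in; nothing more can be done
None
```

The job is handed in: all four order items present (two spools, one kit box, the tin) lie in the carton that was empty, after a hold of over two seconds at about 40°, and the tray is back level (about -0.5°) and released; the hand-in gave no verdict.

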